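# Load the warming plate and switch it on behind its guard

### The arm

A 6-joint arm with a two-finger parallel gripper is mounted at the origin on the work surface. World frame = base frame: x ahead of the robot, y to its left, z up, the work surface at z = 0. Lengths are in m, angles in rad, forces in N, time in s.
With the tool pointing down it reaches from about 0.35 to 0.975 m from the base axis. Payload 4.9 kg.
Tool frame: the origin (TCP) lies at the very end of the fingers, on their centre line; the grasp point (between the pads) lies 19 mm behind it; z points along the fingers, x is the direction in which the jaws open and shut, and the axes are right-handed (so a half turn about z gives the same grasp; the last joint's range is limited). The gripper opens to 85 mm and grips with 20 to 120 N. Pads are 22 mm wide; open, the fingers measure 114 mm over their backs; the gripper's body (76 mm by 85 mm) begins 54 mm behind the grasp point. The pads swing forward as they close: fully open they stand 13 mm farther back than shut.
Start: joints at [1.173, 0.053, 1.613, -0, 1.476, -0.119], TCP at [0.172, 0.601, 0.197] pointing down, gripper open.
Joint ranges: [-3.01, 3.01], [-1.01, 2.22], [0.06, 2.58], [-1.02, 4.17], [0.09, 2.62], [-3.14, 3.14]. Speed limits (rad/s): [2.57, 2.57, 3.14, 3.14, 3.14, 3.14].

### API

Orientations are given as a rotation vector (axis times angle).
In Python, from station import ctrl gives the robot as it stands.
- The arm moves only by the shell command python3 -m handwheel 'ROWS' [OPENING] [FORCE]. ROWS is a JSON object of lists of equal length, an entry for each row: "offset": the shift along the world's x, y, z in units of 40 mm (1.0 is 40 mm), a list of three; "roll": the turn about the world's z in units of 6 degrees (1.0 is 6 degrees). A call has exactly 10 rows; each row is the pose to reach, as a shift and turn from the pose commanded when the call began; what a row does not reach only later rows make up. A row lasts 1/10 s, in which the tool goes at most 50 mm and 8.59 degrees, less where a joint would pass 70% of its speed; a pose out of reach is approached as far as the arm can. A call with a gripper value outside its range is refused whole. OPENING is the finger opening in mm, from 0 to 85.4, set as the call begins (- or left out, the last holds). The fingers move at their own pace and stop on an object; FORCE is the grip in N (left out, the last holds). Time passes only in rows, so rows that repeat a pose let the fingers close, or fill a call up. It gives the time, the measured TCP pose, the force and the opening at its end, in the units of the state.
- ctrl.get_obs(): the state, without advancing time (a new reading comes with each control period).
- ctrl.get_image(name): name is "scene" or "top" or "wrist"; returns a dict with "img" (420x560x3 uint8, red, green, blue), "fx", "fy", "cx", "cy" (pixels), "T" (4x4, takes a point from camera to world coordinates). Camera axes: x right, y down, z forward; pixel columns grow to the right and rows downward; lengths in m; the calibration is good to about 2 mm. The wrist camera is an equidistant fisheye: a pixel r from the principal point sees the ray r / f radians off the axis. A picture is of the moment at which its call begins. There is no depth.
- ctrl.finish_job(): hands the job in, once; it reports no verdict.
The state is a dict: "t": time; "q": joint angles; "dq": joint speeds; "effort": joint torques, N m; "tool_pos": TCP position; "tool_rot": TCP orientation; "contact_force": force on the tool from outside, world axes, zero at the start; "wrist_torque": the same for the moment, N m; "opening": finger opening in m.
Only numpy, scipy, OpenCV 4.12 (cv2) and the standard library are available. Lean on these libraries where they do the work, as an engineer would, in place of code of your own. Each camera call takes 0.05 s, during which the arm holds its last target.

### The job

Get the warming plate ready: tip the slide carrier (the one case with a grip on top) forward out of the packed row and lift it free, leaving the other cases in the rack, and stand it upright on the plate together with every squat lidded jar from the mat, all well on the plate. Only once the plate is loaded, switch it on by reaching over the splash guard with the hooked rod and pulling the toggle fully over towards the guard, keeping your hand away from the toggle, then lay the rod back in its stand as it was. Leave the other things on the bench where they are.

Things in the scene. Friction and masses are not known exactly. Their poses are not given: they have to be found in the camera images.
- carrier_mid (a point): Centre of the slide carrier, a loose white upright case 80 deep (x) x 36 wide (y) x 110 mm high, about 0.25 kg, in one of the three middle places of the row; this point is 55 mm above its underside. Unlike its neighbours it has a grip on its flat top. Axes: x from the rack's front to its back, y along the row, z up.
- carrier_grip (a point): Centre of the carrier's grip, an upright black tab 32 long (x) x 14 thick (y) x 26 mm high on the case's top; 18 mm towards the front of (-x) and 68 mm above carrier_mid. The neighbours' tops beside it are level with the tab's foot.
- slide_rack: Fixed grey rack, 95 deep (x) x 206 wide (y) x 142 mm high, origin at the centre of its underside, open front facing its -x. Five cases stand in it on its 10 mm thick floor, 38 mm from centre to centre with 2 mm gaps, centred in depth at x = 0. A front lip stops a case from sliding out, an overhead board at the rear from being lifted straight out. End walls 60 mm high, 142 at the rear.
- rack_lip (a point): Top inner edge of the rack's front lip, at mid-width: 43.5 mm in front of and 28 mm above the rack's origin (18 mm above the rack's floor; lip 4 mm thick). The carrier comes out by tipping its top forward about this edge by about 0.5 rad, then drawing it up and forward. Axes as the rack's.
- rack_board (a point): Front lower edge of the board over the rear of the row, at mid-width: 26 mm behind the rack's origin and 134 mm up, 14 mm above the cases' tops; the board is 8 mm thick and reaches back to the rear wall (inner face 42.5 mm behind the origin).
- warming_plate: Fixed flat dark plate, 200 (x) x 260 (y) x 8 mm high, origin at the centre of its underside, its top 8 mm above it.
- switch_unit: Fixed white heater controller: a box 160 wide (y) x 30 mm high from x = -50 to +100 mm of its origin, which is on the bench under the toggle's pivot (30 mm up). A splash guard stands at its -x side (the robot's side); cheeks as high as the guard run back from it to x = 0 at y = +/-78 mm. The far side (+x) and the top are open.
- guard_top (a point): Middle of the top edge of the grey splash guard: 4 mm thick, 160 mm wide (y), 90 mm high, 52 mm on the robot's side of the toggle's pivot.
- heater_toggle (a joint): The toggle, a lever of 45 mm from pivot to the centre of its ball end: 0 to 0.12 rad = off, leaning about 0.5 rad away from the guard (to the unit's +x); 1.0 = fully on, leaning 0.5 rad towards the guard (-x). No spring: it stays where it is left, and moves with about 1.5 N at the ball.
- toggle_tip (a point): Centre of the toggle's ball end (14 mm across, stalk 8 mm thick), about 70 mm above the bench at either end of its swing, 75 mm in mid-swing.
- rod_grip (a point): Centre of the hooked rod's handle, a black block 70 long (x) x 16 wide (y) x 18 mm high. The rod (0.12 kg, 10 mm round steel) runs along x from 112 mm behind this point to 150 mm in front of it, where it is bent straight down (-z) for 80 mm. Axes: x to the bent end, z up.
- rod_tip (a point): End of the rod's bent part: 150 mm in front of the handle's centre and 80 mm below it; the round end reaches 5 mm farther.
- rod_stand: Fixed aluminium stand, origin under its centre: a base 200 (x) x 70 x 8 mm and two uprights at x = -65 and +65 mm, 8 mm thick, each with an open-topped notch 20 mm wide (y), its floor 120 and prong tops 136 mm above the bench. The rod lies in both notches, handle between the uprights, its centre line 125 mm up, bent end down beyond the stand's +x end.
- jar1_mid (a point): Centre of a squat lidded sample jar, a cylinder 50 mm across and 38 mm high, 0.1 kg, this point 19 mm above its underside; two to four jars stand on the 3 mm thick blue mat on the bench (this one may be absent).
- jar2_mid (a point): Centre of a squat lidded sample jar, a cylinder 50 mm across and 38 mm high, 0.1 kg, this point 19 mm above its underside; two to four jars stand on the 3 mm thick blue mat on the bench (this one may be absent).
- jar3_mid (a point): Centre of a squat lidded sample jar, a cylinder 50 mm across and 38 mm high, 0.1 kg, this point 19 mm above its underside; two to four jars stand on the 3 mm thick blue mat on the bench (this one may be absent).
- jar4_mid (a point): Centre of a squat lidded sample jar, a cylinder 50 mm across and 38 mm high, 0.1 kg, this point 19 mm above its underside; two to four jars stand on the 3 mm thick blue mat on the bench (this one may be absent).
- box1_mid (a point): Centre of a plain slide case, the same size as the carrier's case but flat-topped, no grip; it stands in the row and stays there.
- box2_mid (a point): Centre of a plain slide case, the same size as the carrier's case but flat-topped, no grip; it stands in the row and stays there.
- box3_mid (a point): Centre of a plain slide case, the same size as the carrier's case but flat-topped, no grip; it stands in the row and stays there.
- box4_mid (a point): Centre of a plain slide case, the same size as the carrier's case but flat-topped, no grip; it stands in the row and stays there.
- wipe_box: Green box of wipes, 100 x 120 x 80 mm, origin under its centre; a bystander.
- tip_box: Blue box with white lid, 90 x 120 x 61 mm, origin under its centre; a bystander.
- reagent_bottle: Capped bottle, 60 mm across, 130 mm high, origin under its centre; a bystander.

How it is judged:
On the way, in this order (a step that is already met when the one before it is completed fails the run):
1. the carrier is tipped forward by more than 0.3 rad while its foot is still inside the rack (angle between carrier_mid's own z axis and vertical above 0.3 rad and x of carrier_mid in the frame of slide_rack between -0.05 and 0.05 m and z of carrier_mid in the frame of slide_rack below 0.095 m).
2. the carrier and every jar stand upright on the plate, the toggle still off (x of carrier_mid in the frame of warming_plate between -0.085 and 0.085 m and y of carrier_mid in the frame of warming_plate between -0.115 and 0.115 m and z of carrier_mid in the frame of warming_plate between 0.054 and 0.072 m and angle between each of carrier_mid, jar1_mid, jar2_mid, jar3_mid, jar4_mid's own z axis and vertical below 0.12 rad and x of jar1_mid in the frame of warming_plate between -0.085 and 0.085 m and y of jar1_mid in the frame of warming_plate between -0.115 and 0.115 m and z of jar1_mid in the frame of warming_plate between 0.02 and 0.034 m and x of jar2_mid in the frame of warming_plate between -0.085 and 0.085 m and y of jar2_mid in the frame of warming_plate between -0.115 and 0.115 m and z of jar2_mid in the frame of warming_plate between 0.02 and 0.034 m and x of jar3_mid in the frame of warming_plate between -0.085 and 0.085 m and y of jar3_mid in the frame of warming_plate between -0.115 and 0.115 m and z of jar3_mid in the frame of warming_plate between 0.02 and 0.034 m and x of jar4_mid in the frame of warming_plate between -0.085 and 0.085 m and y of jar4_mid in the frame of warming_plate between -0.115 and 0.115 m and z of jar4_mid in the frame of warming_plate between 0.02 and 0.034 m and value of joint heater_toggle below 0.5 rad), for 0.2 s.
3. the toggle is fully over with the rod's bent end at it (value of joint heater_toggle above 0.85 rad and distance between rod_tip and toggle_tip below 0.045 m).
At the end, for the whole second after the job is handed in: Carrier and every jar stand upright (within 0.12 rad) well on the plate (centres within 85 mm of its centre along its x and 115 mm along its y), the toggle is past 0.85 rad, and the rod lies in both notches of its stand, bent end down, handle within 30 mm lengthwise of the stand's middle (x of carrier_mid in the frame of warming_plate between -0.085 and 0.085 m and y of carrier_mid in the frame of warming_plate between -0.115 and 0.115 m and z of carrier_mid in the frame of warming_plate between 0.054 and 0.072 m and angle between each of carrier_mid, jar1_mid, jar2_mid, jar3_mid, jar4_mid's own z axis and vertical below 0.12 rad and x of jar1_mid in the frame of warming_plate between -0.085 and 0.085 m and y of jar1_mid in the frame of warming_plate between -0.115 and 0.115 m and z of jar1_mid in the frame of warming_plate between 0.02 and 0.034 m and x of jar2_mid in the frame of warming_plate between -0.085 and 0.085 m and y of jar2_mid in the frame of warming_plate between -0.115 and 0.115 m and z of jar2_mid in the frame of warming_plate between 0.02 and 0.034 m and x of jar3_mid in the frame of warming_plate between -0.085 and 0.085 m and y of jar3_mid in the frame of warming_plate between -0.115 and 0.115 m and z of jar3_mid in the frame of warming_plate between 0.02 and 0.034 m and x of jar4_mid in the frame of warming_plate between -0.085 and 0.085 m and y of jar4_mid in the frame of warming_plate between -0.115 and 0.115 m and z of jar4_mid in the frame of warming_plate between 0.02 and 0.034 m and x of rod_grip in the frame of rod_stand between -0.03 and 0.03 m and y of rod_grip in the frame of rod_stand between -0.012 and 0.012 m and z of rod_grip in the frame of rod_stand between 0.117 and 0.133 m and angle between rod_grip's own z axis and vertical below 0.3 rad and value of joint heater_toggle above 0.85 rad); the robot touches nothing.
It fails at once if another case is pulled out of place (moved more than 30 mm) or tipped over 0.35 rad (distance of any of box1_mid, box2_mid, box3_mid, box4_mid from where it was at the start of the episode above 0.03 m or angle between any of box1_mid, box2_mid, box3_mid, box4_mid's own z axis and vertical above 0.35 rad).
It fails at once if the hand comes within 45 mm of the toggle's ball end (distance between the grasp point and toggle_tip below 0.045 m).
It fails at once if a bystander is moved more than 30 mm (distance of any of wipe_box, tip_box, reagent_bottle from where it was at the start of the episode above 0.03 m).
Of jar1, jar2, jar3, jar4 only 2 to 4 are there at a start; the rules pass over those that are not, and their reading is None.
At some moment in a run one of jar1, jar2, jar3, jar4 may be knocked a few centimetres aside while the robot is not near it.
It also fails if it takes over 210 s, if anything falls off the work surface, if the arm or the gripper's body presses on something with over 40 N, if the wrist force passes 120 N, or if a joint passes its speed limit or range.

## Working session

There is one attempt and no reset: what is moved stays moved. The work goes in short steps, Python scripts to look and compute and a shell command to move; the robot and the scene stay as the last step left them, time stands still between calls to the robot, and variables do not carry over. Pictures are saved under pics/ and viewed, and the job is handed in when it is done.

```bash
ls; mkdir -p pics
cat > h.py <<'E'
import numpy as np, cv2
from station import ctrl
def snap(name,fn,scale=1):
    d=ctrl.get_image(name); cv2.imwrite('pics/'+fn,cv2.cvtColor(d['img'],cv2.COLOR_RGB2BGR)); np.savez('pics/'+fn[:-4]+'.npz',**{k:np.array(v) for k,v in d.items()}); return d
def load(fn): return np.load('pics/'+fn+'.npz')
def pt(d,u,v,z,fish=False):
    x=(u-float(d['cx']))/float(d['fx']); y=(v-float(d['cy']))/float(d['fy'])
    if fish:
        r=np.hypot(x,y); s=np.sin(r)/max(r,1e-9); c=np.array([x*s,y*s,np.cos(r)])
    else: c=np.array([x,y,1.])
    T=d['T']; w=T[:3,:3]@c; o=T[:3,3]
    return o+w*(z-o[2])/w[2]
def proj(d,p,fish=False):
    T=d['T']; c=T[:3,:3].T@(np.array(p)-T[:3,3])
    if fish:
        r=np.hypot(c[0],c[1]); th=np.arctan2(r,c[2]); return np.array([d['cx']+d['fx']*th*c[0]/r, d['cy']+d['fy']*th*c[1]/r])
    return np.array([d['cx']+d['fx']*c[0]/c[2], d['cy']+d['fy']*c[1]/c[2]])
E
python3 - <<'E'
from h import *
for n in ['scene','top','wrist']:
    d=snap(n,n+'0.png'); print(n,d['fx'],d['fy'],d['cx'],d['cy'],np.round(d['T'],3).tolist())
o=ctrl.get_obs(); print({k:np.round(v,3).tolist() for k,v in o.items()})
E
```

```text
pics
scene 386.474363607502 386.474363607502 284.18021131813475 207.85052879674237 [[0.51, 0.696, -0.505, 1.157], [0.86, -0.406, 0.31, -0.337], [0.011, -0.592, -0.806, 1.031], [0.0, 0.0, 0.0, 1.0]]
top 382.8452393989763 382.8452393989763 279.54344149675063 209.29727046668566 [[0.011, -0.983, 0.183, 0.412], [-0.999, -0.017, -0.03, 0.02], [0.033, -0.183, -0.983, 1.028], [0.0, 0.0, 0.0, 1.0]]
wrist 325.19226210127806 325.19226210127806 279.11807271958224 207.89323480144012 [[0.274, 0.917, 0.29, 0.097], [0.962, -0.261, -0.085, 0.622], [-0.002, 0.302, -0.953, 0.374], [0.0, 0.0, 0.0, 1.0]]
{'t': 0.15, 'q': [1.173, 0.053, 1.614, -0.0, 1.476, -0.119], 'dq': [0.0, -0.0, -0.003, 0.0, 0.001, -0.001], 'effort': [0.001, -39.424, -37.072, -0.0, 0.005, 0.0], 'tool_pos': [0.172, 0.6, 0.196], 'tool_rot': [2.508, 1.891, -0.002], 'contact_force': [1.086, 0.665, 0.556], 'wrist_torque': [-0.04, 0.046, -0.067], 'opening': 0.086}
```

View pics/scene0.png

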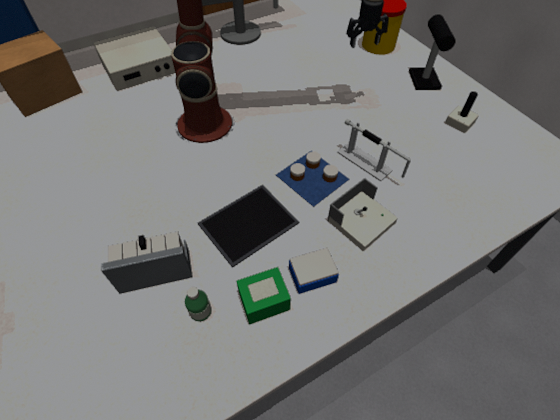

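View pics/top0.png

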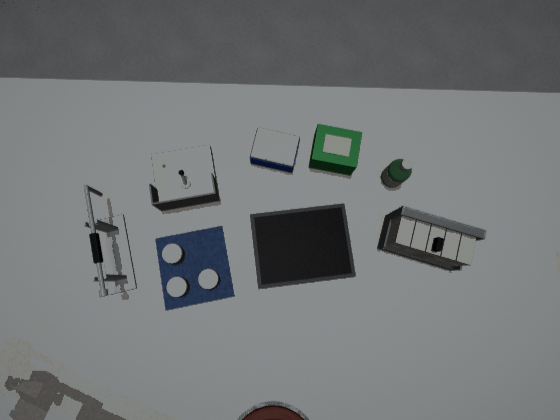

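View pics/wrist0.png

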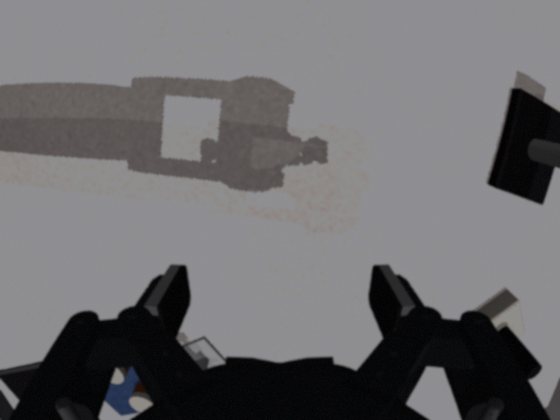

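Run:
```python
import cv2
im=cv2.imread('pics/top0.png')
c=cv2.resize(im[190:280,370:490],None,fx=6,fy=6,interpolation=cv2.INTER_CUBIC)
cv2.imwrite('pics/c_rack.png',c)
c=cv2.resize(im[130:320,70:240],None,fx=3.1,fy=3.1,interpolation=cv2.INTER_CUBIC)
cv2.imwrite('pics/c_left.png',c)
im=cv2.imread('pics/scene0.png')
c=cv2.resize(im[110:260,270:420],None,fx=4,fy=4,interpolation=cv2.INTER_CUBIC)
cv2.imwrite('pics/c_sc.png',c)
```

```text
(no output)
```

View pics/c_rack.png

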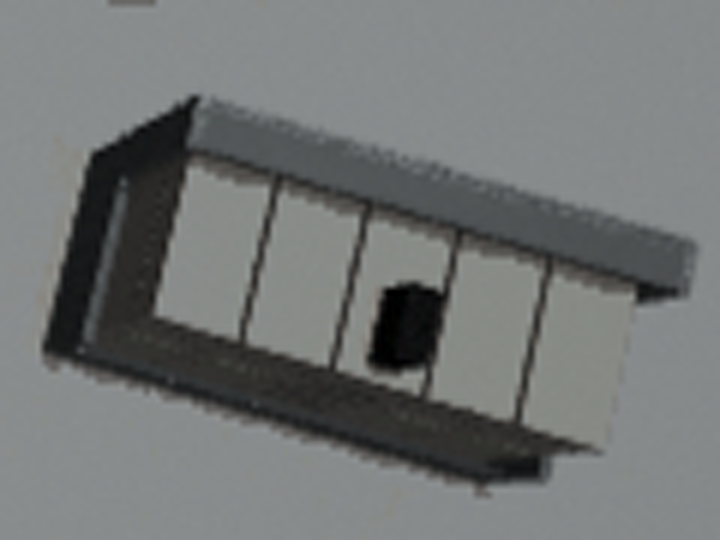

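View pics/c_left.png

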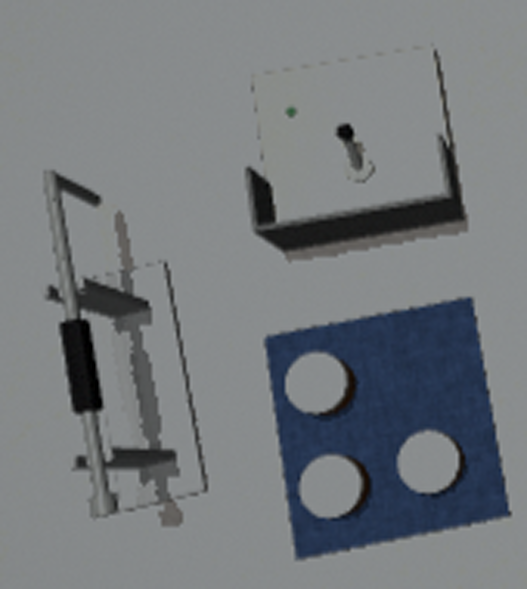

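View pics/c_sc.png

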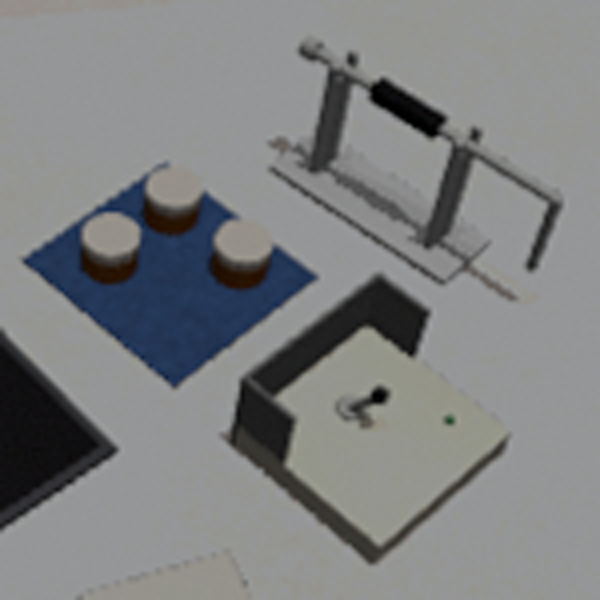

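```bash
cat > fit.py <<'E'
from h import *
from scipy.optimize import least_squares
def fit(obs,x0,verbose=True):
    # obs: list of (dataset, u,v, localxyz)
    def pw(p,l):
        c,s=np.cos(p[2]),np.sin(p[2]); return [p[0]+c*l[0]-s*l[1],p[1]+s*l[0]+c*l[1],l[2]]
    f=lambda p: np.concatenate([proj(d,pw(p,l),fi)-[u,v] for d,u,v,l,fi in obs])
    r=least_squares(f,x0,loss='soft_l1'); print(np.round(r.x,4),'deg',np.degrees(r.x[2]).round(2)); 
    if verbose: print(np.round(f(r.x).reshape(-1,2),1).tolist())
    return r.x
E
python3 - <<'E'
from fit import *
t=load('top0'); s=load('scene0')
R=lambda x,y:(370+x/6,190+y/6); L=lambda x,y:(70+x/3.1,130+y/3.1); S=lambda x,y:(270+x/4,110+y/4)
T=lambda uv,l:(t,*uv,l,False); C=lambda uv,l:(s,*uv,l,False)
print('rack'); fit([T(R(155,318),(-.04,.094,.12)),T(R(603,453),(-.04,-.094,.12)),T(R(335,367),(-.04,.019,.12)),T(R(427,395),(-.04,-.019,.12)),T(R(187,155),(.026,.103,.142)),T(R(200,97),(.0475,.103,.142)),T(R(697,237),(.0475,-.103,.142))],[.5,-.4,0])
print('plate'); fit([T((251,211),(.1,.13,.008)),T((346,205),(.1,-.13,.008)),T((355,277),(-.1,-.13,.008)),T((259,287),(-.1,.13,.008)),C((262,187),(-.1,.13,.008)),C((298,221),(.1,.13,.008)),C((236,262),(.1,-.13,.008)),C((199,222),(-.1,-.13,.008))],[.5,0,0])
print('unit'); fit([T(L(255,72),(.1,.08,.03)),T(L(435,45),(.1,-.08,.03)),T(L(257,232),(-.054,.08,.09)),T(L(467,220),(-.054,-.08,.0)),C(S(508,437),(.1,.08,.03)),C(S(376,552),(.1,-.08,.03)),C(S(382,275),(-.054,.08,.09)),C(S(242,380),(-.054,-.08,.09))],[.65,.25,0])
print('rod'); fit([T(L(50,175),(.15,0,.125)),T(L(103,505),(-.112,0,.125)),T(L(82,366),(0,0,.134)),T(L(100,202),(.15,0,.045)),C(S(309,47),(-.112,0,.125)),C(S(561,198),(.15,0,.125)),C(S(533,268),(.15,0,.042)),C(S(407,106),(0,0,.125))],[.5,.5,0])
print('stand'); fit([T(L(165,262),(.1,-.035,.008)),T(L(207,490),(-.1,-.035,.008)),C(S(445,283),(.1,-.035,.008)),C(S(270,168),(-.1,-.035,.008)),C(S(490,242),(.1,.035,.008))],[.5,.5,0])
for n,x,y in [('A',318,383),('B',331,486),('C',430,462)]: print(n,pt(t,*L(x,y),.041).round(4))
for n,x,y in [('A',243,238),('B',174,188),('C',110,234)]: print(n,pt(s,*S(x,y),.041).round(4))
print('ball',pt(t,*L(345,131),.07),pt(s,*S(379,397),.07))
print('tip',pt(t,*L(405,325),.0))
print('wipes',pt(t,336,146,.08),'tip',pt(t,275,146,.061),'bottle',pt(t,400,168,.13), 'grip',pt(t,*R(408,318),.146))
E
```

```text
rack
[ 0.5168 -0.3885 -0.2669] deg -15.29
[[-0.4, 0.2], [1.0, -0.6], [-0.1, 0.7], [-0.1, 0.4], [-0.3, -1.3], [-0.5, -0.2], [0.6, 0.4]]
plate
[ 0.5077 -0.0742  0.1128] deg 6.46
[[-0.3, 1.2], [-0.5, -1.7], [0.6, 0.1], [-1.5, 0.4], [0.7, -2.6], [0.9, 2.1], [-6.1, 4.8], [-2.9, -0.1]]
unit
[0.6635 0.2379 0.191 ] deg 10.94
[[-0.5, -0.3], [0.5, -1.0], [-0.8, -1.1], [0.1, -0.7], [0.2, -0.7], [-0.5, -0.5], [-1.7, -0.5], [-1.6, -0.5]]
rod
[0.4833 0.4175 0.2517] deg 14.42
[[-0.2, -0.4], [0.3, 2.3], [-2.3, -1.2], [-2.0, -1.6], [-1.4, -0.6], [-1.3, 0.8], [-1.0, 0.2], [-0.2, 0.6]]
stand
[0.4784 0.4149 0.2551] deg 14.62
[[-0.2, -1.2], [-0.4, -0.6], [-0.7, -0.2], [-1.0, -0.8], [-0.2, -0.5]]
A [0.4765 0.2605 0.041 ]
B [0.3938 0.245  0.041 ]
C [0.4137 0.1662 0.041 ]
A [0.4772 0.2655 0.041 ]
B [0.398  0.2465 0.041 ]
C [0.4159 0.169  0.041 ]
ball [0.68288931 0.24398532 0.07      ] [0.68526851 0.24482959 0.07      ]
tip [0.53011092 0.19894906 0.        ]
wipes [ 0.75915347 -0.15530294  0.08      ] tip [0.76244489 0.00380984 0.061     ] bottle [ 0.6875126  -0.30361747  0.13      ] grip [ 0.50214924 -0.37908558  0.146     ]
```

```bash
python3 -m handwheel '{"offset":[[0.7,-1,0.4],[1.4,-2,0.8],[2.1,-3,1.2],[2.8,-4,1.6],[3.5,-5,2],[4.2,-6,2],[4.9,-7,2],[5.6,-8,2],[6.3,-9,2],[7,-10,2]],"roll":[0,0,0,0,0,0,0,0,0,0]}'
python3 -m handwheel '{"offset":[[0,-1.2,0],[0,-2.4,0],[0,-3.6,0],[0,-4.8,0],[0,-6,0],[0,-7.2,0],[0,-8.4,0],[0,-9.6,0],[0,-10.8,0],[0,-11.5,0]],"roll":[0,0,0,0,0,0,0,0,0,0]}'
```

```text
t: 1.15
tool_pos: [0.4522, 0.1996, 0.277]
tool_rot: [-2.509, -1.891, -0.001]
contact_force: [2.3, 1.3, 0.2]
opening: 0.0859
t: 2.15
tool_pos: [0.4507, -0.2616, 0.2765]
tool_rot: [-2.511, -1.887, 0.001]
contact_force: [-0.0, 1.4, -0.6]
opening: 0.0851
```

```bash
python3 -m handwheel '{"offset":[[0.2,-0.5,0],[0.4,-1,0],[0.6,-1.5,0],[0.8,-2,0],[1,-2.5,0],[1.2,-3,0],[1.2,-3,0],[1.2,-3,0],[1.2,-3,0],[1.2,-3,0]],"roll":[0,0,0,0,0,0,0,0,0,0]}' 40
python3 - <<'E'
from h import *
d=snap('wrist','w1.png'); 
for p in [(.4995,-.3838,.146),(.502,-.379,.146)]: print(proj(d,p,True))
print(ctrl.get_obs()['tool_pos'])
E
```

```text
t: 3.15
tool_pos: [0.4995, -0.3777, 0.2773]
tool_rot: [2.508, 1.892, 0.0]
contact_force: [0.1, 0.3, -0.6]
opening: 0.04
[272.8192408 189.381939 ]
[278.22305686 190.45608162]
[ 0.49948763 -0.37787928  0.27740676]
```

View pics/w1.png

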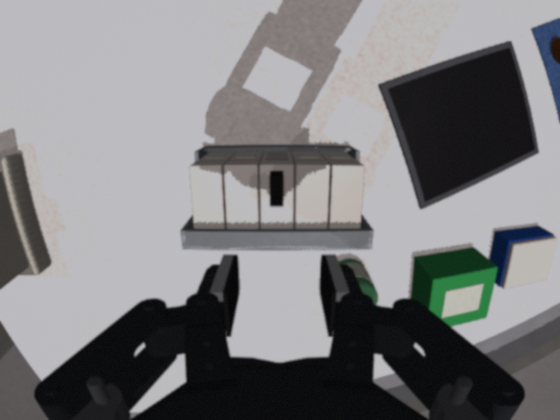

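Run:
```python
import cv2
im=cv2.imread('pics/w1.png')
cv2.imwrite('pics/c1.png',cv2.resize(im[135:260,175:380],None,fx=3.8,fy=3.8,interpolation=cv2.INTER_CUBIC))
```

```text
(no output)
```

View pics/c1.png

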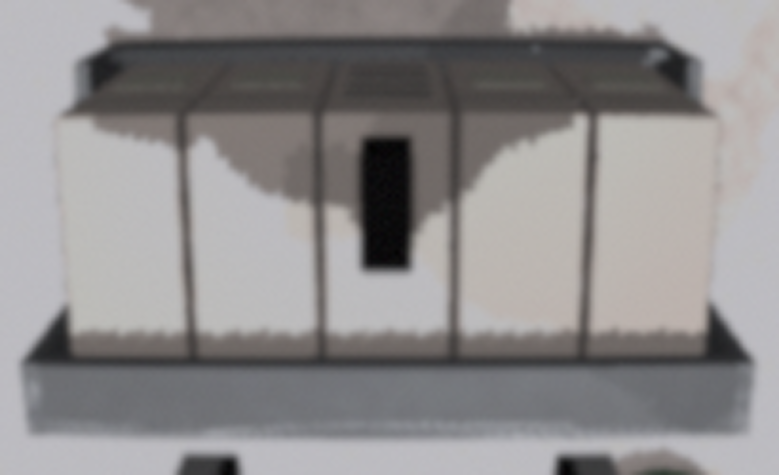

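Run:
```python
from fit import *
d=load('w1'); W=lambda x,y,l:(d,175+x/3.8,135+y/3.8,l,True)
print(d['T'][:3,3])
p=fit([W(60,115,(-.04,-.094,.12)),W(715,112,(-.04,.094,.12)),W(188,114,(-.04,-.057,.12)),W(320,114,(-.04,-.019,.12)),W(452,114,(-.04,.019,.12)),W(585,114,(-.04,.057,.12)),W(387,137,(-.034,0,.146)),W(25,362,(.026,-.103,.142)),W(752,362,(.026,.103,.142)),W(30,432,(.0475,-.103,.142)),W(750,432,(.0475,.103,.142))],[.517,-.3885,-.267])
c,s=np.cos(p[2]),np.sin(p[2]); print('grip',p[0]-c*.018,p[1]-s*.018)
```

```text
[ 0.42503716 -0.35611236  0.45518854]
[ 0.5194 -0.3853 -0.275 ] deg -15.76
[[-1.6, 0.3], [1.9, 0.6], [-1.6, -0.2], [-0.4, -0.7], [1.2, -0.8], [2.2, -0.5], [-0.1, 3.9], [-0.8, 0.3], [0.9, -0.0], [0.0, 0.1], [-0.6, -0.1]]
grip 0.5020532230262371 -0.38041372030524917
```

```bash
python3 -m handwheel '{"offset":[[0.06,-0.06,-0.8],[0.06,-0.06,-1.6],[0.06,-0.06,-2.4],[0.06,-0.06,-3.0],[0.06,-0.06,-3.4],[0.06,-0.06,-3.6],[0.06,-0.06,-3.77],[0.06,-0.06,-3.77],[0.06,-0.06,-3.77],[0.06,-0.06,-3.77]],"roll":[0,0,0,0,0,0,0,0,0,0]}' 40
python3 - <<'E'
from h import *
d=snap('wrist','w2.png')
E
```

```text
t: 4.2
tool_pos: [0.5026, -0.3816, 0.1278]
tool_rot: [2.507, 1.89, 0.001]
contact_force: [-0.6, -0.2, 0.6]
opening: 0.0398
```

View pics/w2.png

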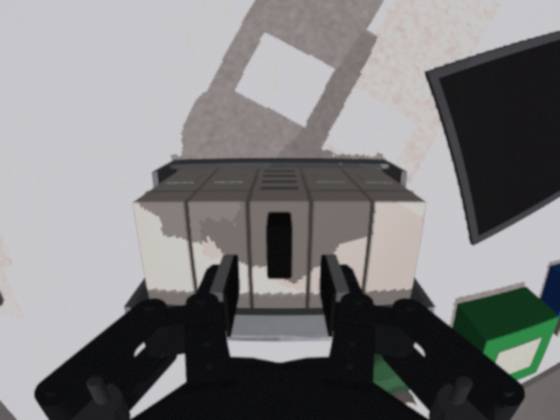

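```bash
python3 -m handwheel '{"offset":[[0,0,0],[0,0,0],[0,0,0],[0,0,0],[0,0,0],[0,0,0],[0,0,0],[0,0,0],[0,0,0],[0,0,0]],"roll":[0,0,0,0,0,0,0,0,0,0]}' 5 35
python3 - <<'E'
from h import *
d=snap('wrist','w3.png')
E
```

```text
t: 5.25
tool_pos: [0.502, -0.3809, 0.1263]
tool_rot: [-2.509, -1.891, 0.0]
contact_force: [-0.3, 0.3, 0.1]
opening: 0.0051
```

View pics/w3.png

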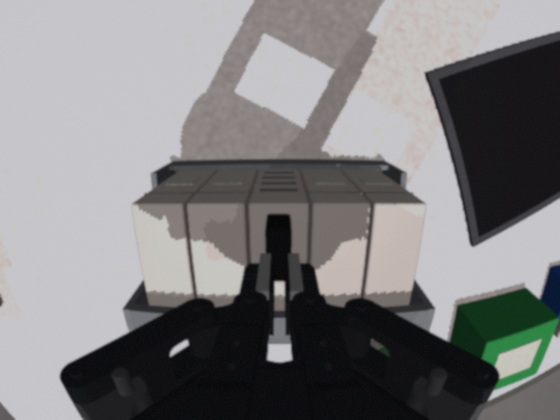

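Run:
```python
from h import *
for f in ['w2','w3']:
    d=load(f)
    print(f,'tcp',proj(d,(.502,-.381,.127),True),'tcp+22mm up',proj(d,(.502,-.381,.149),True))
    c,s=np.cos(-.27),np.sin(-.27)
    for dx in (-.034,-.002): print(dx,proj(d,(.5194+c*dx,-.3853+s*dx,.146),True),proj(d,(.5194+c*dx,-.3853+s*dx,.12),True))
import cv2
a=cv2.imread('pics/w2.png')[150:350,190:380];b=cv2.imread('pics/w3.png')[150:350,190:380]
cv2.imwrite('pics/c3.png',np.hstack([cv2.resize(a,None,fx=2.1,fy=2.1,interpolation=2),cv2.resize(b,None,fx=2.1,fy=2.1,interpolation=2)]))
```

```text
w2 tcp [279.05705021 239.79967396] tcp+22mm up [278.99349629 256.06518919]
-0.034 [279.70622471 226.02044814] [279.69152282 210.54685951]
-0.002 [280.11005577 278.88821697] [280.05332999 258.35150238]
w3 tcp [278.34648966 242.01563921] tcp+22mm up [278.2449637  258.55452371]
-0.034 [278.94206022 228.36386308] [278.97586983 212.59176922]
-0.002 [279.40038885 281.39710624] [279.37905865 260.56178181]
```

View pics/c3.png

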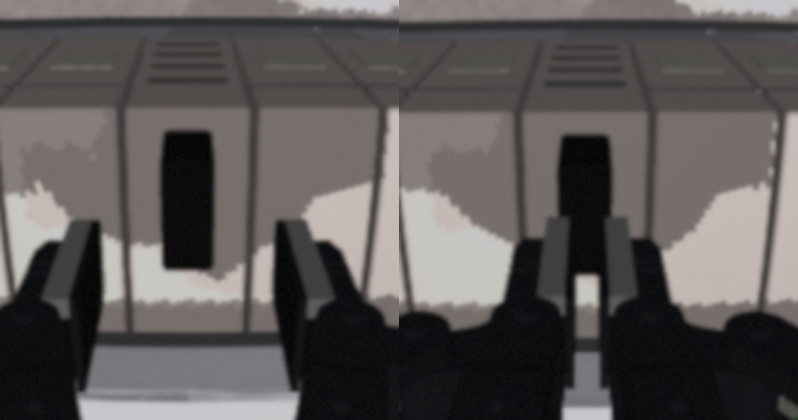

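Run:
```python
from h import *
from scipy.spatial.transform import Rotation as R
d=load('w2'); o=np.array([.5026,-.3816,.1278]); Rt=R.from_rotvec([2.507,1.89,.001]).as_matrix()
T=np.array(d['T']); print('tcp in cam',(T[:3,:3].T@(o-T[:3,3])).round(4))
for nm,u1,u2,v,g in [('w0',187,370,265,.0855),('w2',237,322,255,.04),('w3',190+570/2.1-190,190+605/2.1-190,253,.0051)]:
    du=(u2-u1)/2/325.2; dv=(v-207.9)/325.2; r=np.hypot(du,dv); 
    k=np.tan(r)/r; z=(g/2)/(du*k); c=np.array([0,dv*k*z,z]); w=T[:3,:3]@c+T[:3,3]; print(nm,c.round(4),'tool frame',(Rt.T@(w-o)).round(4))
print((Rt.T@T[:3,:3]).round(3), (Rt.T@(T[:3,3]-o)).round(3))
```

```text
tcp in cam [-0.0004  0.02    0.193 ]
w0 [0.     0.0267 0.1463] tool frame [ 0.0005 -0.0078 -0.0465]
w2 [0.     0.0222 0.1511] tool frame [ 0.0005 -0.0106 -0.0406]
w3 [0.     0.0138 0.0989] tool frame [ 0.0005 -0.0344 -0.0878]
[[ 1.     0.001 -0.   ]
 [-0.001  0.953  0.303]
 [ 0.001 -0.303  0.953]] [ 0.    -0.077 -0.178]
```

Run:
```python
from h import *
d=snap('scene','s1.png'); e=snap('top','t1.png')
print(ctrl.get_obs()['tool_pos'],ctrl.get_obs()['opening'])
print('scene tcp',proj(d,(.502,-.381,.1263)),'up40',proj(d,(.502,-.381,.1663)))
print('top tcp',proj(e,(.502,-.381,.1263)))
a=cv2.imread('pics/s1.png')[190:310,80:220]
cv2.imwrite('pics/c4.png',cv2.resize(a,None,fx=5,fy=5,interpolation=2))
```

```text
[ 0.50197627 -0.38095644  0.12631594] 0.005153789223491743
scene tcp [142.99615006 243.72683801] up40 [138.68172107 235.84174404]
top tcp [435.17171041 243.86757753]
```

View pics/c4.png

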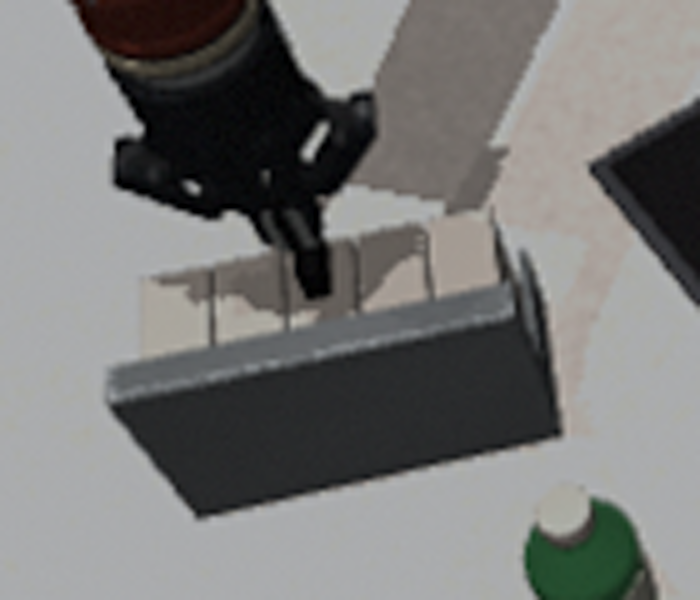

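View pics/s1.png

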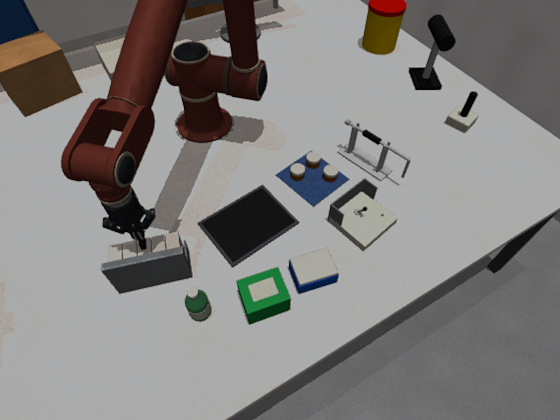

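```bash
python3 -m handwheel '{"offset":[[0,0,0],[0,0,0],[0,0,0],[0,0,0],[0,0,-0.02],[0,0,-0.04],[0,0,-0.06],[0,0,-0.08],[0,0,-0.1],[0,0,-0.1]],"roll":[0,0,0,0,0,0,0,0,0,0]}' 40
python3 -m handwheel '{"offset":[[0,0,-0.02],[0,0,-0.04],[0,0,-0.06],[0,0,-0.08],[0,0,-0.1],[0,0,-0.1],[0,0,-0.1],[0,0,-0.1],[0,0,-0.1],[0,0,-0.1]],"roll":[0,0,0,0,0,0,0,0,0,0]}' 40
```

```text
t: 6.4
tool_pos: [0.5019, -0.3809, 0.1221]
tool_rot: [-2.508, -1.891, 0.0]
contact_force: [-0.4, 0.6, -0.1]
opening: 0.04
t: 7.4
tool_pos: [0.502, -0.381, 0.1184]
tool_rot: [2.508, 1.891, 0.0]
contact_force: [0.6, 0.1, 0.4]
opening: 0.04
```

```bash
python3 -m handwheel '{"offset":[[0,0,-0.02],[0,0,-0.04],[0,0,-0.06],[0,0,-0.08],[0,0,-0.1],[0,0,-0.1],[0,0,-0.1],[0,0,-0.1],[0,0,-0.1],[0,0,-0.1]],"roll":[0,0,0,0,0,0,0,0,0,0]}' 40
python3 -m handwheel '{"offset":[[0,0,-0.02],[0,0,-0.04],[0,0,-0.06],[0,0,-0.08],[0,0,-0.1],[0,0,-0.1],[0,0,-0.1],[0,0,-0.1],[0,0,-0.1],[0,0,-0.1]],"roll":[0,0,0,0,0,0,0,0,0,0]}' 40
```

```text
t: 8.4
tool_pos: [0.502, -0.381, 0.1144]
tool_rot: [2.508, 1.891, 0.0]
contact_force: [-0.2, 0.1, -0.8]
opening: 0.0399
t: 9.4
tool_pos: [0.502, -0.381, 0.1104]
tool_rot: [2.508, 1.891, 0.0]
contact_force: [-0.2, -0.1, 0.6]
opening: 0.0401
```

```bash
python3 -m handwheel '{"offset":[[0,0,-0.03],[0,0,-0.06],[0,0,-0.09],[0,0,-0.12],[0,0,-0.15],[0,0,-0.18],[0,0,-0.2],[0,0,-0.2],[0,0,-0.2],[0,0,-0.2]],"roll":[0,0,0,0,0,0,0,0,0,0]}' 40
python3 - <<'E'
from h import *
d=snap('wrist','w4.png')
cv2.imwrite('pics/c5.png',cv2.resize(cv2.imread('pics/w4.png')[150:350,180:380],None,fx=3,fy=3,interpolation=2))
E
```

```text
t: 10.4
tool_pos: [0.502, -0.381, 0.1024]
tool_rot: [2.508, 1.891, 0.0]
contact_force: [-0.7, 0.1, 0.5]
opening: 0.0403
```

View pics/c5.png

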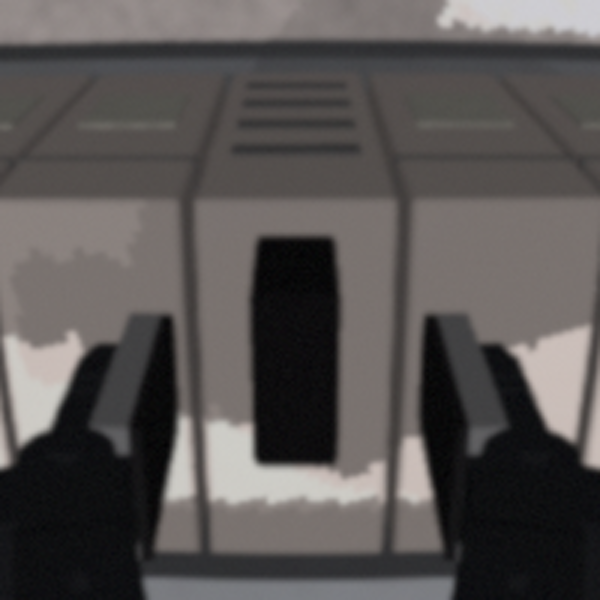

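```bash
python3 -m handwheel '{"offset":[[0,0,-0.03],[0,0,-0.06],[0,0,-0.09],[0,0,-0.12],[0,0,-0.15],[0,0,-0.18],[0,0,-0.2],[0,0,-0.2],[0,0,-0.2],[0,0,-0.2]],"roll":[0,0,0,0,0,0,0,0,0,0]}' 40
python3 -m handwheel '{"offset":[[0,0,-0.02],[0,0,-0.04],[0,0,-0.06],[0,0,-0.08],[0,0,-0.1],[0,0,-0.1],[0,0,-0.1],[0,0,-0.1],[0,0,-0.1],[0,0,-0.1]],"roll":[0,0,0,0,0,0,0,0,0,0]}' 40
python3 - <<'E'
from h import *
d=snap('wrist','w5.png')
cv2.imwrite('pics/c6.png',cv2.resize(cv2.imread('pics/w5.png')[150:350,180:380],None,fx=3,fy=3,interpolation=2))
E
```

```text
t: 11.45
tool_pos: [0.502, -0.381, 0.0944]
tool_rot: [2.508, 1.891, 0.0]
contact_force: [0.3, 0.7, 0.5]
opening: 0.0402
t: 12.45
tool_pos: [0.502, -0.381, 0.0903]
tool_rot: [2.509, 1.891, -0.0]
contact_force: [-0.1, 0.1, 1.5]
opening: 0.0404
```

View pics/c6.png

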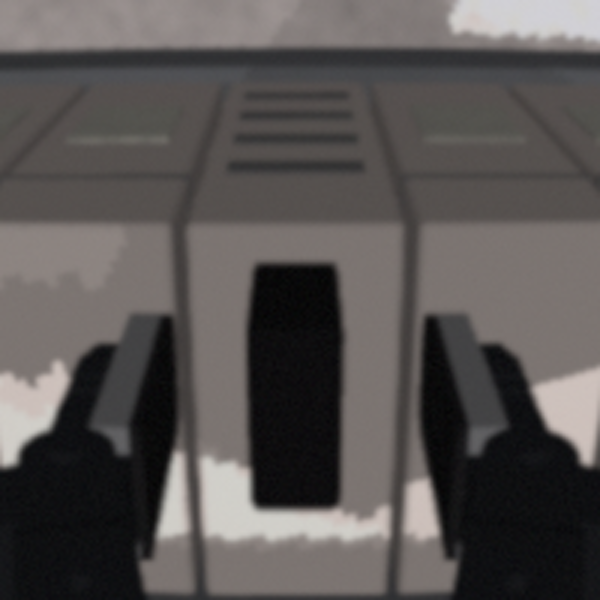

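```bash
python3 -m handwheel '{"offset":[[0,0,0],[0,0,0],[0,0,0],[0,0,0],[0,0,0],[0,0,0],[0,0,0],[0,0,0],[0,0,0],[0,0,0]],"roll":[0,0,0,0,0,0,0,0,0,0]}' 5 35
python3 - <<'E'
from h import *
d=snap('wrist','w6.png')
cv2.imwrite('pics/c7.png',cv2.resize(cv2.imread('pics/w6.png')[150:350,180:380],None,fx=3,fy=3,interpolation=2))
E
```

```text
t: 13.5
tool_pos: [0.502, -0.3811, 0.0904]
tool_rot: [2.508, 1.891, -0.0]
contact_force: [-1.3, -1.7, 1.5]
opening: 0.0132
```

View pics/c7.png

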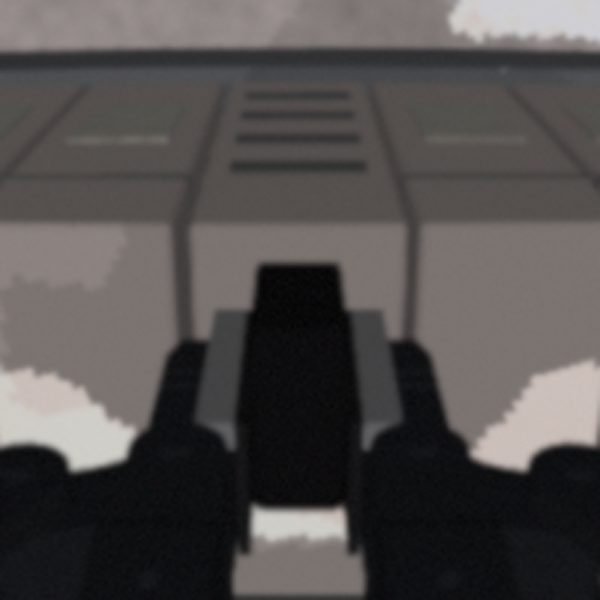

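```bash
python3 -m handwheel '{"offset":[[-0.07,0.02,0],[-0.14,0.04,0.01],[-0.21,0.06,0.02],[-0.28,0.08,0.03],[-0.35,0.1,0.04],[-0.42,0.12,0.05],[-0.49,0.14,0.05],[-0.56,0.16,0.05],[-0.64,0.18,0.05],[-0.72,0.2,0.05]],"roll":[0,0,0,0,0,0,0,0,0,0]}' 5 35
python3 - <<'E'
from h import *
d=snap('wrist','w7.png'); snap('scene','s2.png')
a=cv2.imread('pics/s2.png')[190:310,80:220]
b=cv2.resize(cv2.imread('pics/w7.png'),(500,375))
a=cv2.resize(a,(300,257)); a=cv2.copyMakeBorder(a,0,375-257,0,0,0)
cv2.imwrite('pics/c8.png',np.hstack([b,a]))
E
```

```text
t: 14.55
tool_pos: [0.4731, -0.3729, 0.0925]
tool_rot: [2.508, 1.891, 0.001]
contact_force: [3.5, -0.7, -0.6]
opening: 0.0131
```

View pics/c8.png

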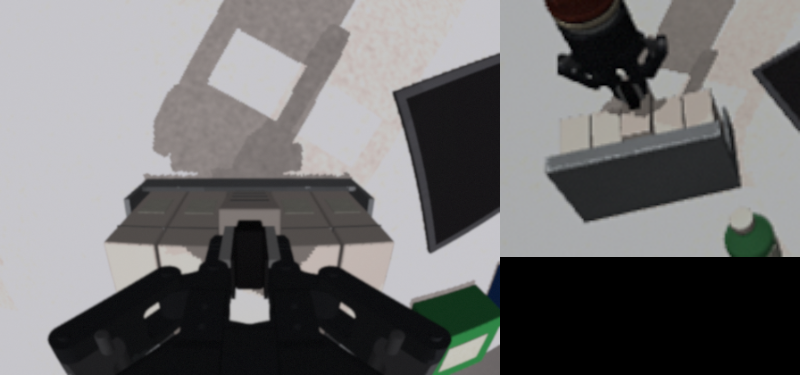

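```bash
python3 -m handwheel '{"offset":[[-0.07,0.02,0],[-0.14,0.04,0],[-0.21,0.06,0],[-0.28,0.08,-0.01],[-0.35,0.1,-0.01],[-0.42,0.12,-0.02],[-0.49,0.14,-0.03],[-0.56,0.16,-0.04],[-0.64,0.18,-0.05],[-0.72,0.2,-0.06]],"roll":[0,0,0,0,0,0,0,0,0,0]}' 5 35
python3 - <<'E'
from h import *
d=snap('wrist','w8.png'); snap('scene','s3.png')
a=cv2.imread('pics/s3.png')[190:310,80:220]
b=cv2.resize(cv2.imread('pics/w8.png'),(500,375))
a=cv2.resize(a,(300,257)); a=cv2.copyMakeBorder(a,0,375-257,0,0,0)
cv2.imwrite('pics/c9.png',np.hstack([b,a]))
E
```

```text
t: 15.65
tool_pos: [0.4442, -0.3648, 0.0899]
tool_rot: [-2.508, -1.891, -0.0]
contact_force: [4.5, -0.7, -2.8]
opening: 0.0135
```

View pics/c9.png

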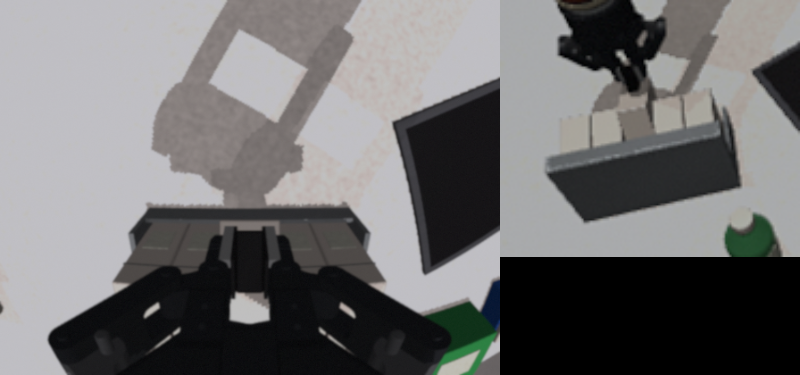

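```bash
python3 -m handwheel '{"offset":[[-0.09,0.03,0.15],[-0.18,0.05,0.3],[-0.27,0.08,0.45],[-0.36,0.1,0.6],[-0.45,0.13,0.75],[-0.54,0.15,0.95],[-0.64,0.18,1.2],[-0.75,0.21,1.5],[-0.85,0.24,1.8],[-0.95,0.27,2.1]],"roll":[0,0,0,0,0,0,0,0,0,0]}' 5 35
python3 - <<'E'
from h import *
d=snap('wrist','w9.png'); snap('scene','s4.png')
a=cv2.imread('pics/s4.png')[160:310,60:235]
b=cv2.resize(cv2.imread('pics/w9.png'),(450,337))
a=cv2.resize(a,(350,300)); a=cv2.copyMakeBorder(a,0,37,0,0,0)
cv2.imwrite('pics/c10.png',np.hstack([b,a]))
E
```

```text
t: 16.75
tool_pos: [0.4061, -0.3542, 0.1754]
tool_rot: [2.508, 1.891, 0.0]
contact_force: [0.5, 0.9, -3.1]
opening: 0.0134
```

View pics/c10.png

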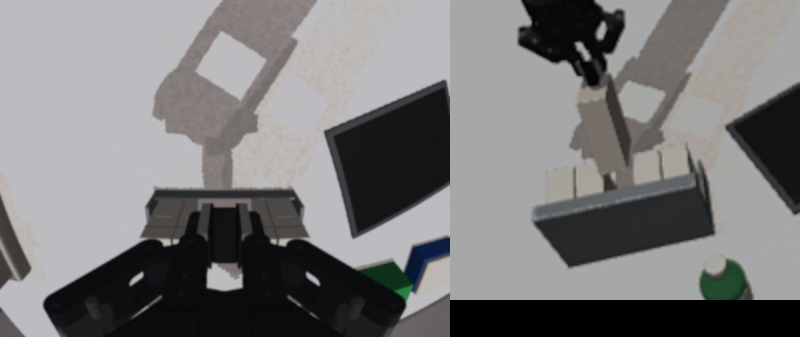

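```bash
python3 -m handwheel '{"offset":[[-0.05,0.01,0.3],[-0.1,0.02,0.6],[-0.15,0.03,0.9],[-0.2,0.04,1.2],[-0.2,0.04,1.4],[-0.2,0.04,1.4],[-0.2,0.04,1.4],[-0.2,0.04,1.4],[-0.2,0.04,1.4],[-0.2,0.04,1.4]],"roll":[0,0,0,0,0,0,0,0,0,0]}' 5 20
python3 - <<'E'
from h import *
d=snap('wrist','w10.png'); snap('scene','s5.png')
a=cv2.imread('pics/s5.png')[140:290,60:235]
b=cv2.resize(cv2.imread('pics/w10.png'),(450,337))
a=cv2.resize(a,(350,300)); a=cv2.copyMakeBorder(a,0,37,0,0,0)
cv2.imwrite('pics/c11.png',np.hstack([b,a]))
E
```

```text
t: 17.85
tool_pos: [0.3982, -0.3523, 0.2292]
tool_rot: [-2.508, -1.891, 0.0]
contact_force: [-0.2, 0.0, -3.0]
opening: 0.013
```

View pics/c11.png

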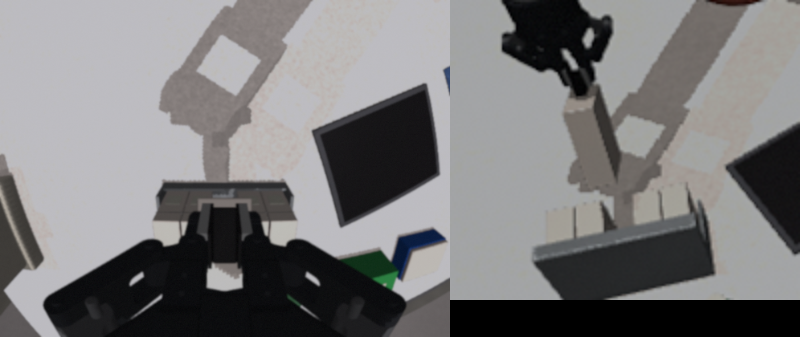

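```bash
python3 -m handwheel '{"offset":[[0,0.3,0],[0,0.9,0],[0.1,1.5,0],[0.3,2.1,0],[0.5,2.7,0],[0.7,3.3,0],[0.9,3.9,-0.4],[0.95,4.4,-0.8],[0.95,4.7,-1.2],[0.95,4.7,-1.5]],"roll":[0,0.5,1,1.5,2,2.5,3,3.7,3.7,3.7]}' 5 20
python3 - <<'E'
from h import *
d=snap('wrist','w11.png'); snap('scene','s6.png')
a=cv2.imread('pics/s6.png')[110:300,90:310]
b=cv2.resize(cv2.imread('pics/w11.png'),(450,337))
a=cv2.resize(a,(350,302)); a=cv2.copyMakeBorder(a,0,35,0,0,0)
cv2.imwrite('pics/c12.png',np.hstack([b,a]))
E
```

```text
t: 18.95
tool_pos: [0.4358, -0.1629, 0.1684]
tool_rot: [-2.096, -2.339, 0.0]
contact_force: [1.0, -0.4, -3.2]
opening: 0.013
```

View pics/c12.png

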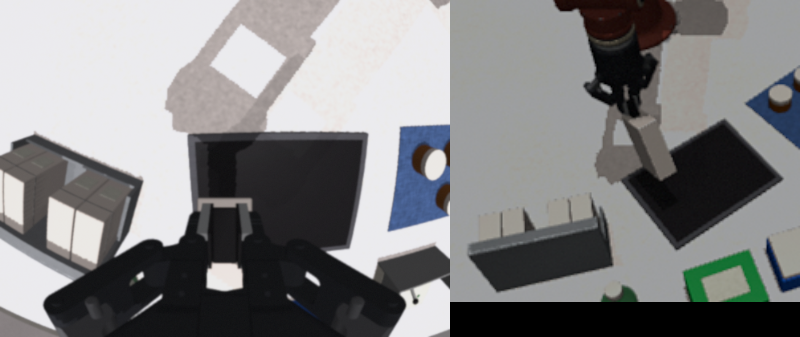

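Run:
```python
from fit import *
d=load('w11'); k=560/450
for u,v in [(190,135),(367,133),(350,248)]: print(pt(d,u*k,v*k,.008,True).round(4))
t=load('top0')
p=fit([(d,190*k,135*k,(-.1,-.13,.008),True),(d,367*k,133*k,(-.1,.13,.008),True),(d,350*k,248*k,(.1,.13,.008),True),(t,251,211,(.1,.13,.008),False),(t,346,205,(.1,-.13,.008),False),(t,355,277,(-.1,-.13,.008),False),(t,259,287,(-.1,.13,.008),False)],[.5,-.07,.1])
```

```text
[ 0.4263 -0.209   0.008 ]
[0.3909 0.0414 0.008 ]
[0.5866 0.0716 0.008 ]
[ 0.5074 -0.0718  0.1346] deg 7.71
[[-4.6, -1.0], [1.5, 0.2], [-1.3, 1.4], [-1.9, 2.5], [-2.3, -2.6], [0.3, -0.9], [-1.5, 1.5]]
```

```bash
python3 -m handwheel '{"offset":[[0,0.15,-0.3],[0,0.15,-0.6],[0,0.15,-0.9],[0,0.15,-1.2],[0,0.15,-1.5],[0,0.15,-1.7],[0,0.15,-1.85],[0,0.15,-1.95],[0,0.15,-2],[0,0.15,-2]],"roll":[0,0,0,0,0,0,0,0,0,0]}' 5 20
python3 - <<'E'
from h import *
d=snap('wrist','w12.png'); snap('scene','s7.png')
a=cv2.imread('pics/s7.png')[150:270,180:320]
b=cv2.resize(cv2.imread('pics/w12.png'),(400,300))
a=cv2.resize(a,(400,343)); b=cv2.copyMakeBorder(b,0,43,0,0,0)
cv2.imwrite('pics/c13.png',np.hstack([b,a]))
E
```

```text
t: 20.05
tool_pos: [0.4364, -0.1586, 0.0899]
tool_rot: [2.097, 2.339, 0.0]
contact_force: [0.1, -0.3, -3.7]
opening: 0.0133
```

View pics/c13.png

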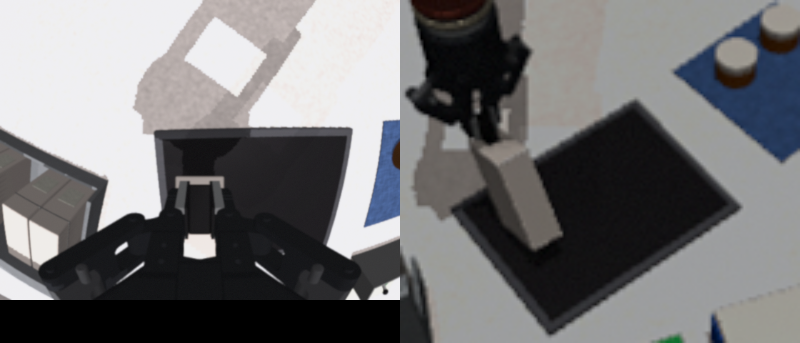

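```bash
python3 -m handwheel '{"offset":[[0,0,-0.03],[0,0,-0.06],[0,0,-0.09],[0,0,-0.12],[0,0,-0.15],[0,0,-0.15],[0,0,-0.15],[0,0,-0.15],[0,0,-0.15],[0,0,-0.15]],"roll":[0,0,0,0,0,0,0,0,0,0]}' 5 20
```

```text
t: 21.15
tool_pos: [0.4365, -0.1587, 0.0843]
tool_rot: [2.097, 2.339, -0.0]
contact_force: [-1.8, 1.0, 2.2]
opening: 0.0134
```

```bash
python3 -m handwheel '{"offset":[[0.09,0.01,0.02],[0.18,0.02,0.05],[0.27,0.03,0.07],[0.36,0.04,0.09],[0.45,0.05,0.11],[0.55,0.06,0.12],[0.65,0.07,0.13],[0.75,0.08,0.14],[0.85,0.09,0.15],[0.94,0.1,0.16]],"roll":[0,0,0,0,0,0,0,0,0,0]}' 5 20
python3 - <<'E'
from h import *
d=snap('wrist','w13.png'); snap('scene','s8.png')
a=cv2.imread('pics/s8.png')[150:270,180:320]
b=cv2.resize(cv2.imread('pics/w13.png'),(400,300))
a=cv2.resize(a,(400,343)); b=cv2.copyMakeBorder(b,0,43,0,0,0)
cv2.imwrite('pics/c14.png',np.hstack([b,a]))
E
```

```text
t: 22.15
tool_pos: [0.4743, -0.1545, 0.0903]
tool_rot: [2.098, 2.339, -0.0]
contact_force: [-0.2, -0.0, -3.2]
opening: 0.0133
```

View pics/c14.png

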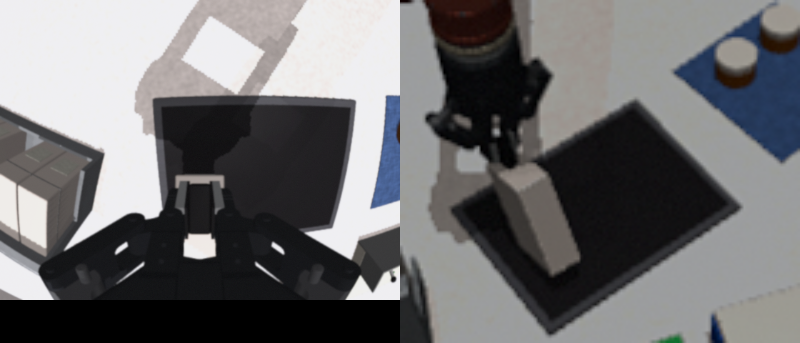

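```bash
python3 -m handwheel '{"offset":[[0,0,0.3],[-0.3,0,0.3],[-0.6,0,0.3],[-0.9,0,0.3],[-0.94,0,0.2],[-0.94,0,0.1],[-0.94,0,0],[-0.94,0,-0.05],[-0.94,0,-0.1],[-0.94,0,-0.13]],"roll":[0,0,0,0,0,0,0,0,0,0]}' 5 20
```

```text
t: 23.25
tool_pos: [0.4366, -0.1546, 0.0853]
tool_rot: [-2.097, -2.339, 0.0]
contact_force: [-2.3, 0.7, 2.6]
opening: 0.0132
```

```bash
python3 -m handwheel '{"offset":[[0,0,0],[0,0,0],[0,0,0],[0,0,0],[0,0,0],[0,0,0],[0,0,0],[0,0,0],[0,0,0],[0,0,0]],"roll":[0,0,0,0,0,0,0,0,0,0]}' 5 20
python3 - <<'E'
from h import *
d=snap('top','t2.png'); snap('scene','s9.png')
a=cv2.imread('pics/s9.png')[150:270,180:320]
b=cv2.imread('pics/t2.png')[180:300,240:380]
cv2.imwrite('pics/c15.png',np.hstack([cv2.resize(b,(400,343)),cv2.resize(a,(400,343))]))
E
```

```text
t: 24.25
tool_pos: [0.4365, -0.1546, 0.0853]
tool_rot: [2.097, 2.339, 0.0]
contact_force: [-1.1, 0.3, 2.5]
opening: 0.0133
```

View pics/c15.png

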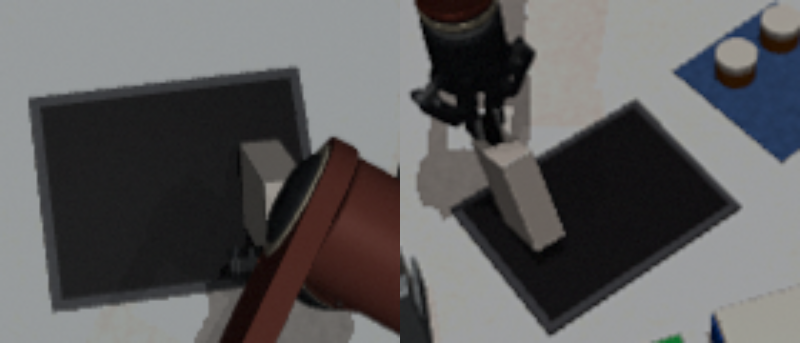

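Run:
```python
import cv2
a=cv2.imread('pics/s9.png')[190:250,190:250]
cv2.imwrite('pics/c16.png',cv2.resize(a,None,fx=10,fy=10,interpolation=2))
```

```text
(no output)
```

View pics/c16.png

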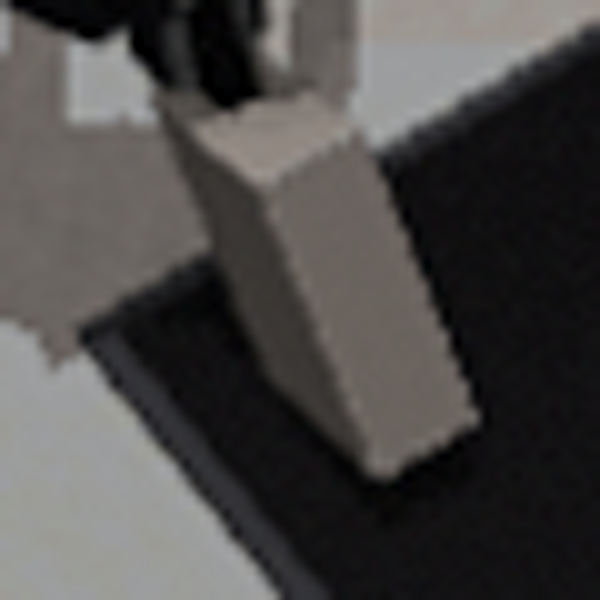

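Run:
```python
from h import *
from scipy.optimize import least_squares
s=load('s9'); U=lambda x,y:np.array([190+x/10,190+y/10])
yaw=np.radians(6.3)
obs=[((80,-.018,110),U(265,188)),((80,.018,110),U(358,135)),((80,-.018,0),U(378,478)),((80,.018,0),U(480,418)),((0,-.018,0),U(275,385)),((0,-.018,110),U(162,100))]
def P(p,l):
    x,z=l[0]/1000,l[2]/1000;t=p[3]
    X=x*np.cos(t)-z*np.sin(t);Z=x*np.sin(t)+z*np.cos(t);y=l[1]
    return [p[0]+np.cos(yaw)*X-np.sin(yaw)*y,p[1]+np.sin(yaw)*X+np.cos(yaw)*y,p[2]+Z]
f=lambda p:np.concatenate([proj(s,P(p,l))-u for l,u in obs])
r=least_squares(f,[.477,-.15,.008,.5]);print(r.x.round(4),f(r.x).reshape(-1,2).round(1).tolist())
```

```text
[ 0.4497 -0.141  -0.0337  0.4485] [[-0.4, 0.2], [0.6, -0.3], [0.4, -0.2], [-0.1, 0.0], [0.1, -0.3], [-0.6, 0.6]]
```

```bash
python3 -m handwheel '{"offset":[[0,0,0],[0,0,0],[0,0,0],[0,0,0],[0,0,0],[0,0,0],[0,0,0],[0,0,0],[0,0,0],[0,0,0]],"roll":[0,0,0,0,0,0,0,0,0,0]}' 14 20
python3 - <<'E'
from h import *
d=snap('wrist','w14.png'); snap('scene','s10.png')
a=cv2.imread('pics/s10.png')[150:270,180:320]
b=cv2.resize(cv2.imread('pics/w14.png'),(400,300))
a=cv2.resize(a,(400,343)); b=cv2.copyMakeBorder(b,0,43,0,0,0)
cv2.imwrite('pics/c17.png',np.hstack([b,a]))
E
```

```text
t: 25.35
tool_pos: [0.4363, -0.1545, 0.085]
tool_rot: [-2.097, -2.339, 0.0]
contact_force: [-0.5, 0.2, 0.2]
opening: 0.0138
```

View pics/c17.png

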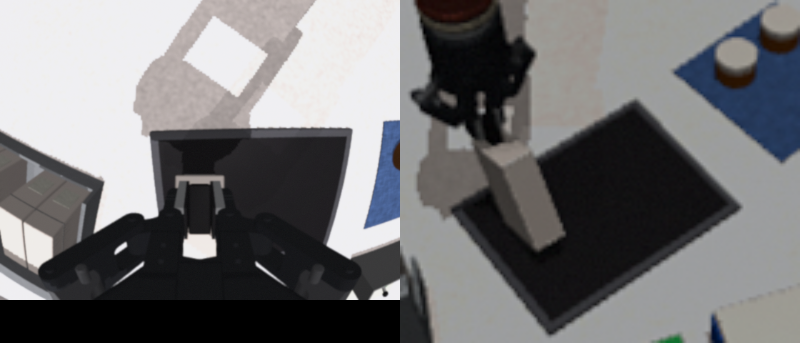

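```bash
python3 -m handwheel '{"offset":[[0.05,0.005,0.01],[0.1,0.01,0.03],[0.15,0.015,0.04],[0.2,0.02,0.05],[0.25,0.025,0.06],[0.3,0.03,0.07],[0.35,0.035,0.08],[0.4,0.04,0.09],[0.45,0.045,0.1],[0.5,0.05,0.1]],"roll":[0,0,0,0,0,0,0,0,0,0]}' 14 20
python3 - <<'E'
from h import *
d=snap('wrist','w15.png'); snap('scene','s11.png')
a=cv2.imread('pics/s11.png')[150:270,180:320]
b=cv2.resize(cv2.imread('pics/w15.png'),(400,300))
a=cv2.resize(a,(400,343)); b=cv2.copyMakeBorder(b,0,43,0,0,0)
cv2.imwrite('pics/c18.png',np.hstack([b,a]))
E
```

```text
t: 26.45
tool_pos: [0.4566, -0.1526, 0.0892]
tool_rot: [2.097, 2.339, 0.0]
contact_force: [0.2, -0.4, 0.1]
opening: 0.0138
```

View pics/c18.png

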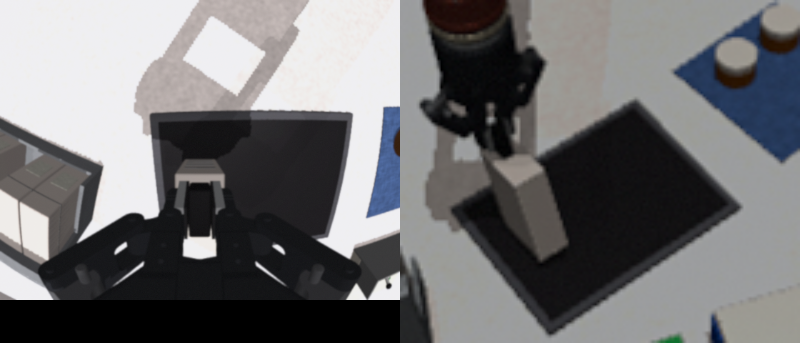

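```bash
python3 -m handwheel '{"offset":[[0.06,0.005,0.01],[0.12,0.01,0.01],[0.18,0.02,0.02],[0.24,0.03,0.02],[0.3,0.035,0.02],[0.36,0.04,0.03],[0.42,0.045,0.03],[0.48,0.05,0.02],[0.54,0.06,0.02],[0.6,0.065,0.02]],"roll":[0,0,0,0,0,0,0,0,0,0]}' 14 20
python3 - <<'E'
from h import *
d=snap('wrist','w16.png'); snap('scene','s12.png')
a=cv2.imread('pics/s12.png')[150:270,180:320]
b=cv2.resize(cv2.imread('pics/w16.png'),(400,300))
a=cv2.resize(a,(400,343)); b=cv2.copyMakeBorder(b,0,43,0,0,0)
cv2.imwrite('pics/c19.png',np.hstack([b,a]))
E
```

```text
t: 27.55
tool_pos: [0.4806, -0.1499, 0.0899]
tool_rot: [-2.097, -2.339, -0.0]
contact_force: [0.0, 0.1, -0.1]
opening: 0.014
```

View pics/c19.png

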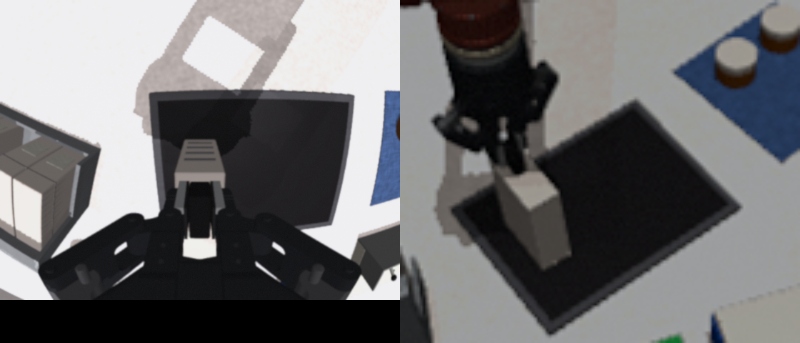

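```bash
python3 -m handwheel '{"offset":[[0.06,0.005,0],[0.12,0.01,0],[0.18,0.02,-0.01],[0.24,0.03,-0.01],[0.3,0.035,-0.02],[0.36,0.04,-0.02],[0.4,0.045,-0.02],[0.42,0.045,-0.02],[0.42,0.045,-0.02],[0.42,0.045,-0.02]],"roll":[0,0,0,0,0,0,0,0,0,0]}' 14 20
python3 -m handwheel '{"offset":[[0,0,0],[0,0,0],[0,0,0],[0,0,0],[0,0,0],[0,0,0],[0,0,0],[0,0,0],[0,0,0],[0,0,0]],"roll":[0,0,0,0,0,0,0,0,0,0]}' 18 20
python3 - <<'E'
from h import *
d=snap('wrist','w17.png'); snap('scene','s13.png')
a=cv2.imread('pics/s13.png')[150:270,180:320]
b=cv2.resize(cv2.imread('pics/w17.png'),(400,300))
a=cv2.resize(a,(400,343)); b=cv2.copyMakeBorder(b,0,43,0,0,0)
cv2.imwrite('pics/c20.png',np.hstack([b,a]))
E
```

```text
t: 28.65
tool_pos: [0.4972, -0.1482, 0.0891]
tool_rot: [2.098, 2.339, -0.0]
contact_force: [-0.9, 0.7, -0.0]
opening: 0.0142
t: 29.65
tool_pos: [0.4972, -0.1482, 0.0891]
tool_rot: [2.098, 2.339, -0.0]
contact_force: [-0.0, 1.4, 0.2]
opening: 0.0177
```

View pics/c20.png

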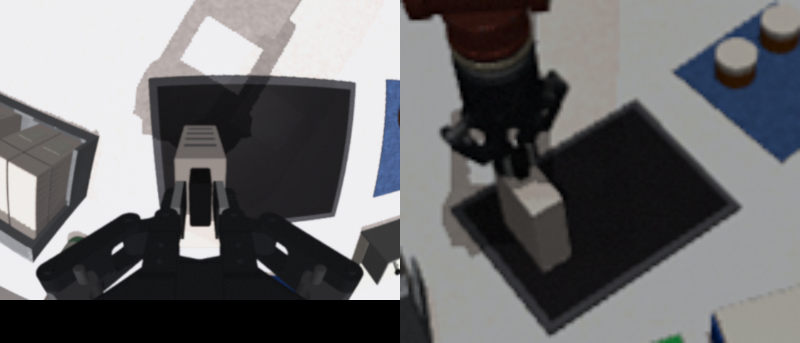

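```bash
python3 -m handwheel '{"offset":[[0,0,0],[0,0,0],[0,0,0.1],[0,0,0.4],[0,0,0.9],[0,0,1.5],[0,0,2.1],[0,0,2.7],[0,0,3.2],[0,0,3.5]],"roll":[0,0,0,0,0,0,0,0,0,0]}' 40 30
python3 -m handwheel '{"offset":[[-0.1,1,0],[-0.3,2,0],[-0.5,3,0],[-0.7,4,0],[-0.9,5,0],[-1.1,6,0],[-1.3,7,0],[-1.5,8,0],[-1.6,8.8,0],[-1.6,8.8,0]],"roll":[0,0,0,0,0,0,0,0,0,0]}' 65 30
python3 - <<'E'
from h import *
d=snap('wrist','w18.png'); snap('top','t3.png')
a=cv2.imread('pics/t3.png')[150:320,150:370]
b=cv2.resize(cv2.imread('pics/w18.png'),(400,300))
a=cv2.resize(a,(400,309)); b=cv2.copyMakeBorder(b,0,9,0,0,0)
cv2.imwrite('pics/c21.png',np.hstack([b,a]))
E
```

```text
t: 30.75
tool_pos: [0.4981, -0.1486, 0.2326]
tool_rot: [2.095, 2.336, 0.002]
contact_force: [0.1, -0.4, -0.3]
opening: 0.0404
t: 31.75
tool_pos: [0.4321, 0.2067, 0.2293]
tool_rot: [-2.091, -2.343, -0.001]
contact_force: [1.0, -0.6, -0.7]
opening: 0.0646
```

View pics/c21.png

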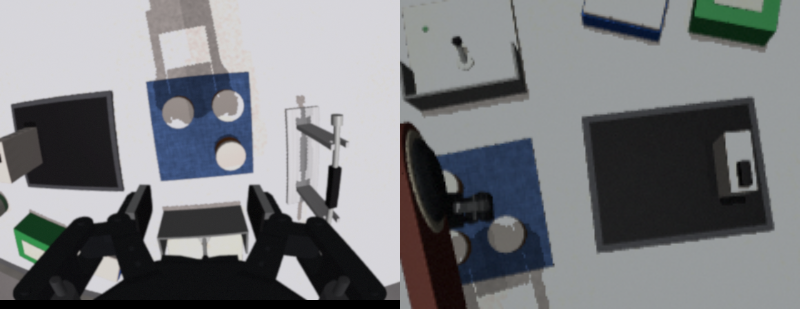

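View pics/w18.png

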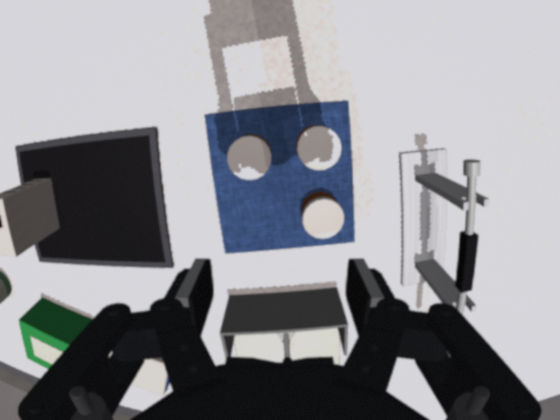

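Run:
```python
from h import *
d=load('w18')
for n,u,v in [('A',323,217),('B',319,147),('C',248.5,156)]: print(n,pt(d,u,v,.041,True).round(4))
t=load('t3'); k=400/220
print('carrier top corners', [pt(t,150+u/k,150+v/k,.118).round(4).tolist() for u,v in [(717,139-0),(750,129),(757,186),(726,194)]] if 0 else '')
# carrier top face corners in c21 right panel (x-400)
for u,v in [(715,140),(748,130),(757,187),(725,193)]: print(pt(t,150+(u-400)/k,150+v/k,.118).round(4))
```

```text
A [0.476  0.2653 0.041 ]
B [0.3936 0.2483 0.041 ]
C [0.4132 0.17   0.041 ]
carrier top corners 
[ 0.5397 -0.1141  0.118 ]
[ 0.5538 -0.1583  0.118 ]
[ 0.4784 -0.1687  0.118 ]
[ 0.4701 -0.1265  0.118 ]
```

```bash
python3 -c "
from station import ctrl;print(ctrl.get_obs()['tool_pos'])"; python3 -m handwheel '{"offset":[[-0.2,-0.3,-0.9],[-0.4,-0.6,-1.8],[-0.46,-0.87,-2.7],[-0.46,-0.87,-3.6],[-0.46,-0.87,-4.4],[-0.46,-0.87,-5],[-0.46,-0.87,-5.2],[-0.46,-0.87,-5.2],[-0.46,-0.87,-5.2],[-0.46,-0.87,-5.2]],"roll":[0,0,0,0,0,0,0,0,0,0]}' 65 30
python3 - <<'E'
from h import *
d=snap('wrist','w19.png')
print(proj(d,(.4135,.1695,.041),True))
E
```

```text
[0.43291236 0.20409195 0.22915166]
t: 32.85
tool_pos: [0.4165, 0.1692, 0.0231]
tool_rot: [2.097, 2.337, 0.004]
contact_force: [0.0, 0.2, 0.9]
opening: 0.0646
[279.49680015 249.719924  ]
```

View pics/w19.png

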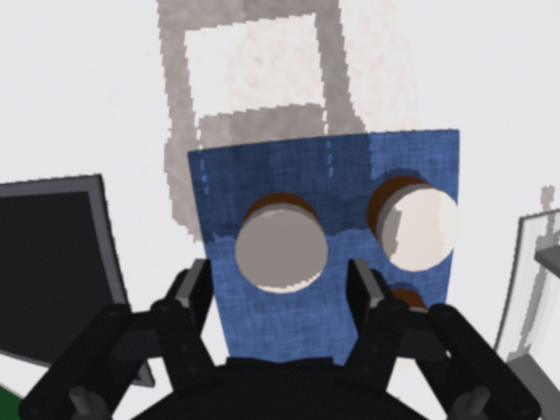

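```bash
python3 -m handwheel '{"offset":[[0,0.02,-0.2],[0,0.02,-0.4],[0,0.02,-0.6],[0,0.02,-0.75],[0,0.02,-0.85],[0,0.02,-0.95],[0,0.02,-1],[0,0.02,-1],[0,0.02,-1],[0,0.02,-1]],"roll":[0,0,0,0,0,0,0,0,0,0]}' 65 30
python3 -m handwheel '{"offset":[[0,0,-0.05],[0,0,-0.1],[0,0,-0.15],[0,0,-0.2],[0,0,-0.2],[0,0,-0.2],[0,0,-0.2],[0,0,-0.2],[0,0,-0.2],[0,0,-0.2]],"roll":[0,0,0,0,0,0,0,0,0,0]}' 65 30
python3 - <<'E'
from h import *
d=snap('wrist','w20.png')
E
```

```text
t: 33.9
tool_pos: [0.4151, 0.1699, -0.0186]
tool_rot: [2.097, 2.339, 0.001]
contact_force: [0.2, 0.6, 1.0]
opening: 0.0649
t: 34.9
tool_pos: [0.4148, 0.1699, -0.0268]
tool_rot: [2.097, 2.339, 0.0]
contact_force: [0.5, -0.2, -0.9]
opening: 0.0652
```

View pics/w20.png

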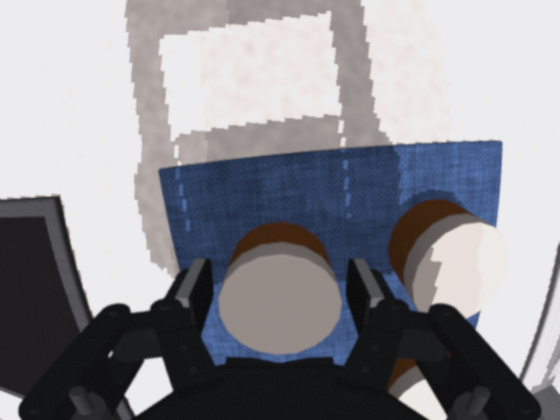

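```bash
python3 -m handwheel '{"offset":[[0,0,-0.05],[0,0,-0.1],[0,0,-0.15],[0,0,-0.2],[0,0,-0.2],[0,0,-0.2],[0,0,-0.2],[0,0,-0.2],[0,0,-0.2],[0,0,-0.2]],"roll":[0,0,0,0,0,0,0,0,0,0]}' 65 30
python3 -m handwheel '{"offset":[[0,0,0],[0,0,0],[0,0,0],[0,0,0],[0,0,0],[0,0,0],[0,0,0],[0,0,0],[0,0,0],[0,0,0]],"roll":[0,0,0,0,0,0,0,0,0,0]}' 30 30
```

```text
t: 35.95
tool_pos: [0.4148, 0.1699, -0.0348]
tool_rot: [2.098, 2.339, 0.0]
contact_force: [-0.3, -1.4, -0.3]
opening: 0.065
t: 36.95
tool_pos: [0.4157, 0.1701, -0.0341]
tool_rot: [2.097, 2.338, 0.002]
contact_force: [0.4, -0.2, 5.8]
opening: 0.0495
```

```bash
python3 -m handwheel '{"offset":[[0,0,0.3],[0,0,0.8],[0,0,1.4],[0.3,-0.5,1.8],[0.8,-1.3,2],[1.4,-2.2,2],[2,-3.1,2],[2.6,-4,2],[3.1,-4.8,2],[3.5,-5.55,2]],"roll":[0,0,0,0,0,0,0,0,0,0]}' 30 30
python3 -m handwheel '{"offset":[[0,0,0],[0,0,-0.3],[0,0,-0.6],[0,0,-0.9],[0,0,-1.2],[0,0,-1.5],[0,0,-1.7],[0,0,-1.7],[0,0,-1.7],[0,0,-1.7]],"roll":[0,0,0,0,0,0,0,0,0,0]}' 30 30
python3 - <<'E'
from h import *
d=snap('wrist','w21.png')
E
```

```text
t: 37.95
tool_pos: [0.5551, -0.0538, 0.0451]
tool_rot: [-2.098, -2.338, 0.0]
contact_force: [0.3, 0.5, -1.4]
opening: 0.0497
t: 38.95
tool_pos: [0.5555, -0.0523, -0.0221]
tool_rot: [2.097, 2.338, 0.001]
contact_force: [-0.3, -0.9, -1.1]
opening: 0.0494
```

View pics/w21.png

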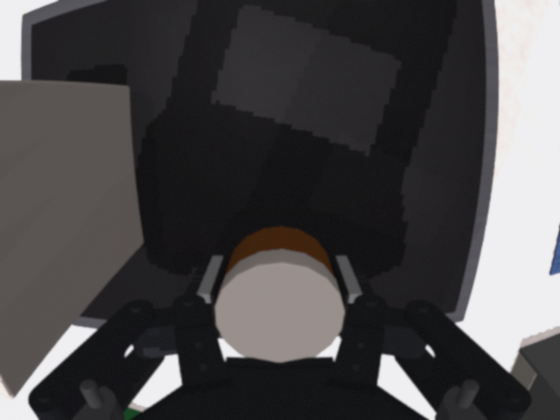

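```bash
python3 -m handwheel '{"offset":[[0,0,-0.03],[0,0,-0.06],[0,0,-0.09],[0,0,-0.12],[0,0,-0.15],[0,0,-0.16],[0,0,-0.16],[0,0,-0.16],[0,0,-0.16],[0,0,-0.16]],"roll":[0,0,0,0,0,0,0,0,0,0]}' 30 30
python3 -m handwheel '{"offset":[[0,0,0],[0,0,0],[0,0,0],[0,0,0],[0,0,0],[0,0,0.3],[0,0,0.8],[0,0,1.4],[0,0,2],[0,0,2.6]],"roll":[0,0,0,0,0,0,0,0,0,0]}' 64 30
```

```text
t: 40.0
tool_pos: [0.5548, -0.0522, -0.029]
tool_rot: [-2.097, -2.339, 0.0]
contact_force: [-3.2, 0.7, 3.2]
opening: 0.0493
t: 41.0
tool_pos: [0.555, -0.0522, 0.0767]
tool_rot: [2.097, 2.338, 0.001]
contact_force: [0.8, 0.3, -0.3]
opening: 0.0641
```

```bash
python3 -m handwheel '{"offset":[[-0.4,0.8,0],[-0.8,1.6,0],[-1.3,2.5,0],[-1.8,3.4,0],[-2.3,4.3,0],[-2.8,5.2,0],[-3.3,6.1,0],[-3.7,6.9,0],[-4,7.5,0],[-4,7.5,0]],"roll":[0,0,0,0,0,0,0,0,0,0]}' 64 30
python3 - <<'E'
from h import *
d=snap('wrist','w22.png'); print(ctrl.get_obs()['tool_pos'])
print(proj(d,(.3945,.2475,.041),True),proj(d,(.476,.2645,.041),True))
E
```

```text
t: 42.0
tool_pos: [0.3937, 0.2501, 0.0757]
tool_rot: [-2.092, -2.343, -0.002]
contact_force: [0.2, -0.5, -0.0]
opening: 0.0643
[0.39445059 0.24887372 0.07557667]
[274.64096986 222.07196371] [284.7263144  318.40930455]
```

View pics/w22.png

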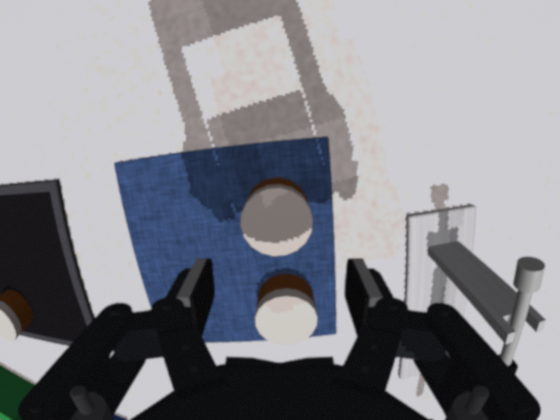

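```bash
python3 -m handwheel '{"offset":[[0,0,-0.4],[0,0,-0.8],[0,0,-1.2],[0,0,-1.6],[0,0,-2],[0,0,-2.3],[0,0,-2.5],[0,0,-2.65],[0,0,-2.65],[0,0,-2.65]],"roll":[0,0,0,0,0,0,0,0,0,0]}' 64 30
python3 -m handwheel '{"offset":[[0,0,0],[0,0,0],[0,0,0],[0,0,0],[0,0,0],[0,0,0],[0,0,0],[0,0,0],[0,0,0],[0,0,0]],"roll":[0,0,0,0,0,0,0,0,0,0]}' 30 30
```

```text
t: 43.05
tool_pos: [0.3952, 0.248, -0.0308]
tool_rot: [2.097, 2.339, 0.001]
contact_force: [0.4, -1.7, -0.9]
opening: 0.064
t: 44.05
tool_pos: [0.3955, 0.2483, -0.0304]
tool_rot: [2.097, 2.338, 0.002]
contact_force: [0.5, 1.0, 5.8]
opening: 0.0493
```

```bash
python3 -m handwheel '{"offset":[[0,0,0.3],[0,0,0.8],[0,-0.5,1.4],[0.2,-1.5,1.8],[0.4,-2.5,2],[0.6,-3.5,2],[0.8,-4.6,2],[1.1,-5.8,2],[1.3,-6.9,2],[1.5,-7.85,2]],"roll":[0,0,0,0,0,0,0,0,0,0]}' 30 30
python3 -m handwheel '{"offset":[[0,0,0],[0,0,-0.3],[0,0,-0.6],[0,0,-0.9],[0,0,-1.2],[0,0,-1.5],[0,0,-1.7],[0,0,-1.8],[0,0,-1.86],[0,0,-1.86]],"roll":[0,0,0,0,0,0,0,0,0,0]}' 30 30
```

```text
t: 45.05
tool_pos: [0.4543, -0.0683, 0.0489]
tool_rot: [-2.099, -2.337, 0.0]
contact_force: [0.7, -0.8, -1.2]
opening: 0.0495
t: 46.05
tool_pos: [0.4552, -0.0662, -0.0252]
tool_rot: [2.097, 2.339, 0.0]
contact_force: [0.6, -0.2, -0.0]
opening: 0.0495
```

```bash
python3 -m handwheel '{"offset":[[0,0,-0.02],[0,0,-0.03],[0,0,-0.03],[0,0,-0.03],[0,0,-0.03],[0,0,-0.03],[0,0,-0.03],[0,0,-0.03],[0,0,-0.03],[0,0,-0.03]],"roll":[0,0,0,0,0,0,0,0,0,0]}' 30 30
python3 -m handwheel '{"offset":[[0,0,0],[0,0,0],[0,0,0],[0,0,0],[0,0,0],[0,0,0.3],[0,0,0.8],[0,0,1.4],[0,0,2],[0,0,2.6]],"roll":[0,0,0,0,0,0,0,0,0,0]}' 64 30
python3 -m handwheel '{"offset":[[0,0.8,0],[0,1.7,0],[0.1,2.7,0],[0.2,3.7,0],[0.3,4.7,0],[0.4,5.7,0],[0.5,6.7,0],[0.5,7.6,0],[0.5,8.2,0],[0.5,8.25,0]],"roll":[0,0,0,0,0,0,0,0,0,0]}' 64 30
python3 - <<'E'
from h import *
d=snap('wrist','w23.png'); print(ctrl.get_obs()['tool_pos'])
print(proj(d,(.476,.2645,.041),True))
E
```

```text
t: 47.05
tool_pos: [0.4555, -0.0663, -0.0254]
tool_rot: [2.097, 2.338, 0.001]
contact_force: [-4.5, 2.2, 7.7]
opening: 0.0498
t: 48.05
tool_pos: [0.4548, -0.0662, 0.0789]
tool_rot: [2.097, 2.338, 0.0]
contact_force: [1.0, -0.7, -0.3]
opening: 0.064
t: 49.05
tool_pos: [0.4748, 0.2662, 0.0781]
tool_rot: [2.093, 2.342, 0.002]
contact_force: [-0.7, 0.5, 0.1]
opening: 0.0637
[0.4748152  0.26505434 0.07790808]
[275.84650148 221.45017011]
```

View pics/w23.png

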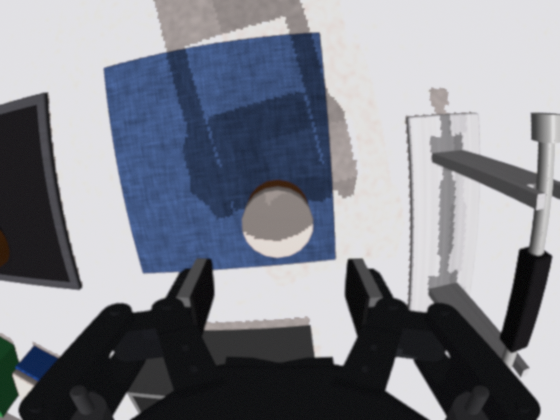

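```bash
python3 -m handwheel '{"offset":[[0,0,-0.4],[0,0,-0.8],[0,0,-1.2],[0,0,-1.6],[0,0,-2],[0,0,-2.3],[0,0,-2.5],[0,0,-2.68],[0,0,-2.68],[0,0,-2.68]],"roll":[0,0,0,0,0,0,0,0,0,0]}' 64 30
python3 -m handwheel '{"offset":[[0,0,0],[0,0,0],[0,0,0],[0,0,0],[0,0,0],[0,0,0],[0,0,0],[0,0,0],[0,0,0],[0,0,0]],"roll":[0,0,0,0,0,0,0,0,0,0]}' 30 30
```

```text
t: 50.1
tool_pos: [0.4751, 0.264, -0.0298]
tool_rot: [2.097, 2.339, 0.001]
contact_force: [-0.5, 0.4, -0.8]
opening: 0.0636
t: 51.1
tool_pos: [0.4756, 0.2642, -0.0291]
tool_rot: [2.097, 2.338, 0.002]
contact_force: [-0.8, 0.3, 5.6]
opening: 0.0493
```

```bash
python3 -m handwheel '{"offset":[[0,0,0.3],[0,0,0.8],[0,0,1.4],[0,-0.6,1.8],[0.1,-1.5,2],[0.2,-2.5,2],[0.3,-3.5,2],[0.4,-4.5,2],[0.52,-5.5,2],[0.52,-6.28,2]],"roll":[0,0,0,0,0,0,0,0,0,0]}' 30 30
python3 -m handwheel '{"offset":[[0,0,0],[0,0,-0.3],[0,0,-0.6],[0,0,-0.9],[0,0,-1.2],[0,0,-1.5],[0,0,-1.7],[0,0,-1.8],[0,0,-1.87],[0,0,-1.87]],"roll":[0,0,0,0,0,0,0,0,0,0]}' 30 30
python3 -m handwheel '{"offset":[[0,0,0],[0,0,0],[0,0,0],[0,0,0],[0,0,0],[0,0,0.3],[0,0,0.8],[0,0,1.4],[0,0,2.2],[0,0,3.2]],"roll":[0,0,0,0,0,0,0,0,0,0]}' 64 30
python3 -m handwheel '{"offset":[[0,0.8,0],[0,1.7,0.3],[0,2.7,0.6],[-0.1,3.7,1],[-0.2,4.7,1],[-0.3,5.7,1],[-0.3,6.7,1],[-0.4,7.6,1],[-0.4,8.2,1],[-0.4,8.5,1]],"roll":[0,0,0,0,0,0,0,0,0,0]}' 64 30
python3 - <<'E'
from h import *
d=snap('wrist','w24.png'); print(ctrl.get_obs()['tool_pos']); snap('scene','s14.png'); snap('top','t4.png')
cv2.imwrite('pics/c22.png',np.vstack([cv2.resize(cv2.imread('pics/s14.png')[150:270,180:320],(350,300)),cv2.resize(cv2.imread('pics/t4.png')[180:300,240:380],(350,300))]))
E
```

```text
t: 52.1
tool_pos: [0.4952, 0.0106, 0.05]
tool_rot: [-2.099, -2.338, 0.001]
contact_force: [-0.6, -0.9, -2.2]
opening: 0.0492
t: 53.1
tool_pos: [0.4962, 0.0126, -0.0241]
tool_rot: [2.097, 2.338, 0.001]
contact_force: [-1.6, -0.2, 1.0]
opening: 0.0494
t: 54.1
tool_pos: [0.4944, 0.0128, 0.1038]
tool_rot: [-2.096, -2.337, 0.002]
contact_force: [0.8, 0.5, 0.2]
opening: 0.0639
t: 55.1
tool_pos: [0.4793, 0.3546, 0.1441]
tool_rot: [2.095, 2.341, 0.002]
contact_force: [0.4, 0.0, 0.8]
opening: 0.064
[0.47933566 0.35514815 0.14391855]
```

View pics/c22.png

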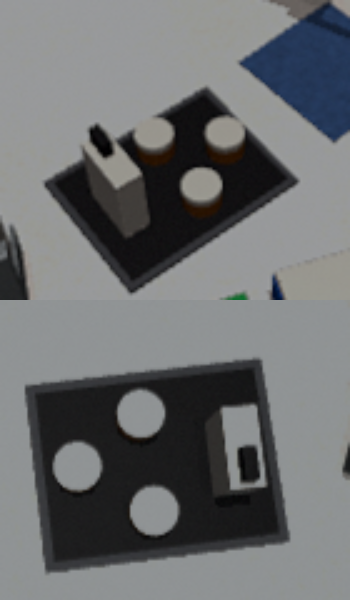

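View pics/w24.png

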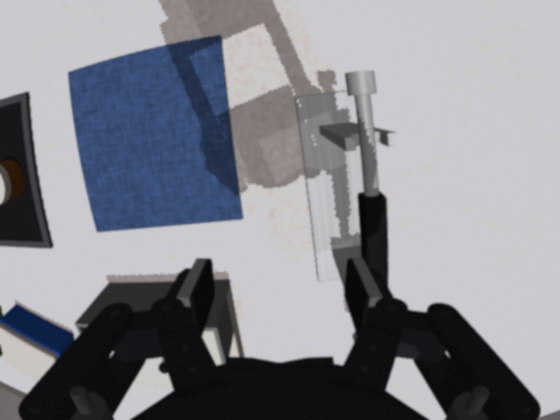

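```bash
python3 -m handwheel '{"offset":[[0,0.3,0.2],[0,0.6,0.2],[0.1,0.9,0.2],[0.1,1.2,0.2],[0.1,1.5,0.2],[0.1,1.56,0.2],[0.1,1.56,0.2],[0.1,1.56,0.2],[0.1,1.56,0.2],[0.1,1.56,0.2]],"roll":[0.3,0.6,0.9,1.2,1.37,1.37,1.37,1.37,1.37,1.37]}' 40 30
python3 - <<'E'
from h import *
d=snap('wrist','w25.png'); o=ctrl.get_obs(); print(o['tool_pos'],o['tool_rot'])
print(proj(d,(.4833,.4175,.134),True))
E
```

```text
t: 56.25
tool_pos: [0.4836, 0.4147, 0.1511]
tool_rot: [1.925, 2.483, -0.0]
contact_force: [0.5, 0.1, 0.5]
opening: 0.0401
[0.4836232  0.41474333 0.15115468] [1.92500454e+00 2.48267305e+00 4.20209927e-05]
[282.83146957 231.20171932]
```

View pics/w25.png

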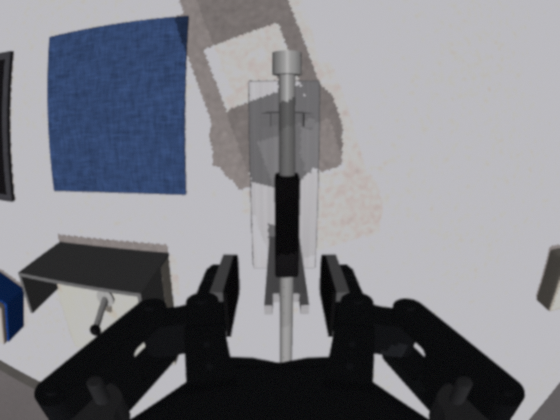

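Run:
```python
from h import *
d=load('w25')
for u,v in [(287.5,176),(286.5,275),(286.5,64),(285.5,360)]: print(pt(d,u,v,.134 if 100<v<300 else .13,True).round(4))
for u,v in [(279,300)]: print(pt(d,u,v,.15,True))
# unit seen
for (u,v),z in [((102,295),.05),((96,328),.07),((22,272),.09),((168,258),.09)]: print(pt(d,u,v,z,True).round(4))
```

```text
[0.4475 0.4111 0.134 ]
[0.514  0.4282 0.134 ]
[0.3814 0.3933 0.13  ]
[0.5962 0.4496 0.13  ]
[0.52491182 0.42569957 0.15      ]
[0.646  0.2482 0.05  ]
[0.6813 0.2486 0.07  ]
[0.6237 0.1609 0.09  ]
[0.5493 0.3341 0.09  ]
```

```bash
python3 -m handwheel '{"offset":[[-0.04,0.11,0],[-0.04,0.11,-0.3],[-0.04,0.11,-0.6],[-0.04,0.11,-0.9],[-0.04,0.11,-1.2],[-0.04,0.11,-1.4],[-0.04,0.11,-1.6],[-0.04,0.11,-1.75],[-0.04,0.11,-1.75],[-0.04,0.11,-1.75]],"roll":[0,0,0,0,0,0,0,0,0,0]}' 40 30
python3 - <<'E'
from h import *
d=snap('wrist','w26.png'); o=ctrl.get_obs(); print(o['tool_pos'],o['tool_rot'])
E
```

```text
t: 57.3
tool_pos: [0.4822, 0.4196, 0.0813]
tool_rot: [1.924, 2.483, 0.001]
contact_force: [0.2, -0.1, -0.1]
opening: 0.0399
[0.48233004 0.41969693 0.08170068] [1.92433362e+00 2.48286727e+00 1.52228442e-03]
```

View pics/w26.png

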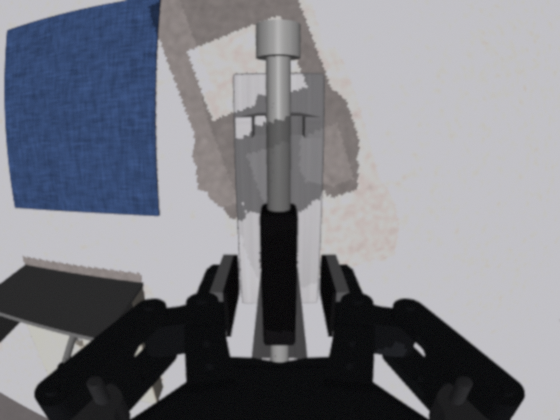

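```bash
python3 -m handwheel '{"offset":[[0,0,0],[0,0,0],[0,0,0],[0,0,0],[0,0,0],[0,0,0],[0,0,0],[0,0,0],[0,0,0],[0,0,0]],"roll":[0,0,0,0,0,0,0,0,0,0]}' 5 70
python3 -m handwheel '{"offset":[[0,0,0.1],[0,0,0.3],[0,0,0.6],[0,0,0.9],[0,0,1.2],[0,0,1.5],[0,0,1.8],[0,0,2.1],[0,0,2.1],[0,0,2.1]],"roll":[0,0,0,0,0,0,0,0,0,0]}' 5 70
python3 - <<'E'
from h import *
d=snap('wrist','w27.png'); snap('scene','s15.png'); o=ctrl.get_obs(); print(o['tool_pos'],o['tool_rot'])
a=cv2.resize(cv2.imread('pics/s15.png')[80:230,290:460],(400,353));b=cv2.resize(cv2.imread('pics/w27.png'),(400,300))
cv2.imwrite('pics/c23.png',np.hstack([cv2.copyMakeBorder(b,0,53,0,0,0),a]))
E
```

```text
t: 58.35
tool_pos: [0.4825, 0.4198, 0.082]
tool_rot: [1.924, 2.483, 0.002]
contact_force: [-0.7, -0.1, 5.9]
opening: 0.0147
t: 59.35
tool_pos: [0.4821, 0.4195, 0.1655]
tool_rot: [1.924, 2.483, 0.001]
contact_force: [-1.2, -0.2, -1.4]
opening: 0.0148
[0.48151311 0.41912437 0.16415503] [-1.92423493e+00 -2.48271088e+00  2.35947076e-03]
```

View pics/c23.png

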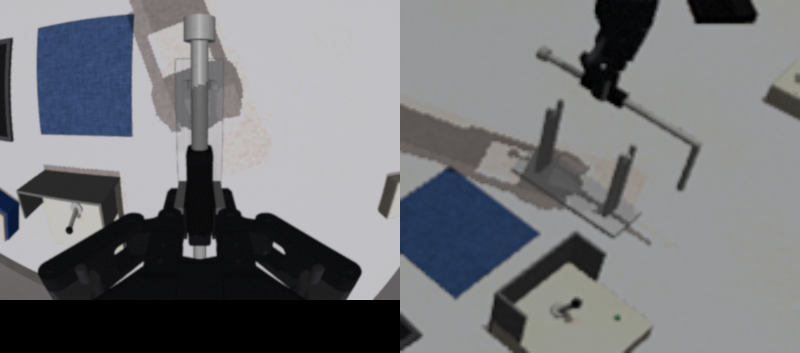

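```bash
python3 -m handwheel '{"offset":[[0,0,0.2],[0.2,-0.5,0.3],[0.45,-1.1,0.3],[0.7,-1.7,0.3],[0.95,-2.3,0.3],[1.2,-2.9,0.3],[1.45,-3.5,0.3],[1.7,-4.1,0.3],[1.9,-4.6,0.3],[2.04,-4.98,0.3]],"roll":[0,-0.1,-0.2,-0.3,-0.4,-0.5,-0.58,-0.58,-0.58,-0.58]}' 5 90
python3 - <<'E'
from h import *
d=snap('wrist','w28.png'); snap('scene','s16.png');snap('top','t5.png'); o=ctrl.get_obs(); print(o['tool_pos'],o['tool_rot'])
a=cv2.resize(cv2.imread('pics/s16.png')[110:260,280:450],(400,353));b=cv2.resize(cv2.imread('pics/t5.png')[120:270,90:260],(400,353))
cv2.imwrite('pics/c24.png',np.hstack([b,a]))
E
```

```text
t: 60.45
tool_pos: [0.564, 0.219, 0.1771]
tool_rot: [-2.0, -2.423, 0.0]
contact_force: [0.6, 0.0, -1.3]
opening: 0.0136
[0.56369501 0.21979918 0.17709842] [-2.00035809e+00 -2.42171186e+00 -9.12004462e-05]
```

View pics/c24.png

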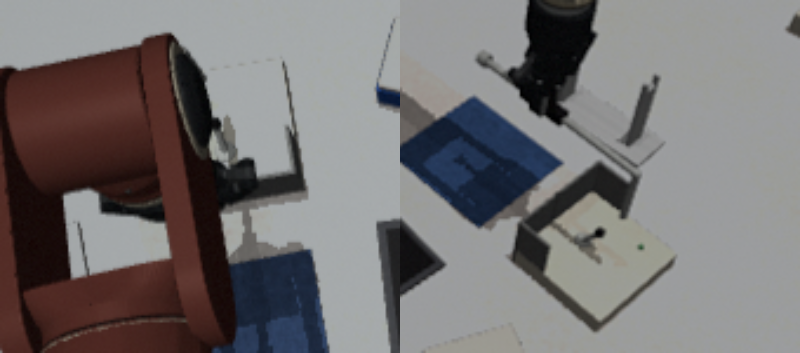

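View pics/w28.png

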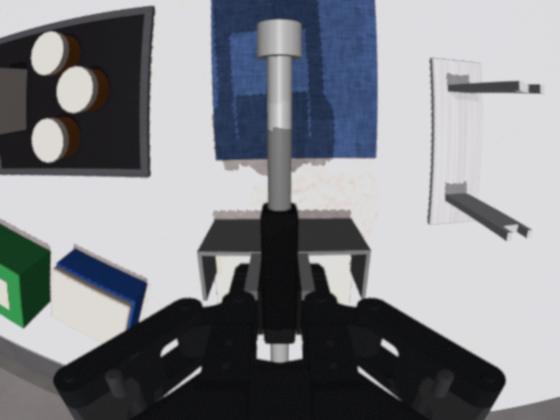

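Run:
```python
from h import *
d=load('s16')
for p in [(.711,.2475,.221),(.711,.2475,.141),(.564,.2195,.221),(.684,.2445,.07)]: print(proj(d,p).round(1))
cv2.imwrite('pics/c25.png',cv2.resize(cv2.imread('pics/s16.png')[120:230,310:430],(720,660),interpolation=2))
```

```text
[381.2 183. ]
[375.3 200.7]
[341.5 153.1]
[364.4 209. ]
```

View pics/c25.png

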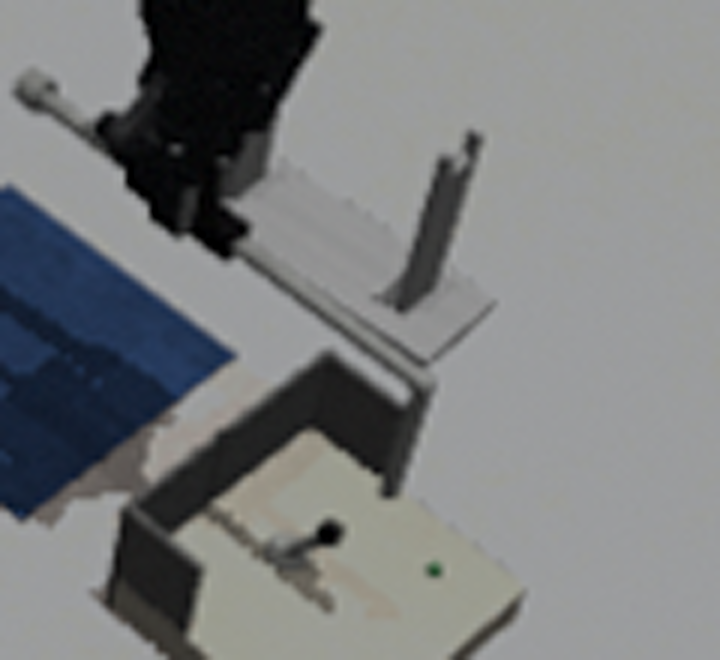

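```bash
python3 -m handwheel '{"offset":[[0,0,-0.3],[0,0,-0.6],[0,0,-0.9],[0,0,-1.2],[0,0,-1.5],[0,0,-1.8],[0,0,-2],[0,0,-2.2],[0,0,-2.27],[0,0,-2.27]],"roll":[0,0,0,0,0,0,0,0,0,0]}' 5 90
python3 - <<'E'
from h import *
snap('scene','s17.png'); o=ctrl.get_obs(); print(o['tool_pos'],o['contact_force'])
cv2.imwrite('pics/c26.png',cv2.resize(cv2.imread('pics/s17.png')[120:230,310:430],(720,660),interpolation=2))
E
```

```text
t: 61.6
tool_pos: [0.5634, 0.2202, 0.0859]
tool_rot: [-1.999, -2.423, 0.001]
contact_force: [-1.2, -0.2, -0.7]
opening: 0.0136
[0.56376824 0.22026594 0.08648   ] [-0.70278724  0.32757328  0.14068874]
```

View pics/c26.png

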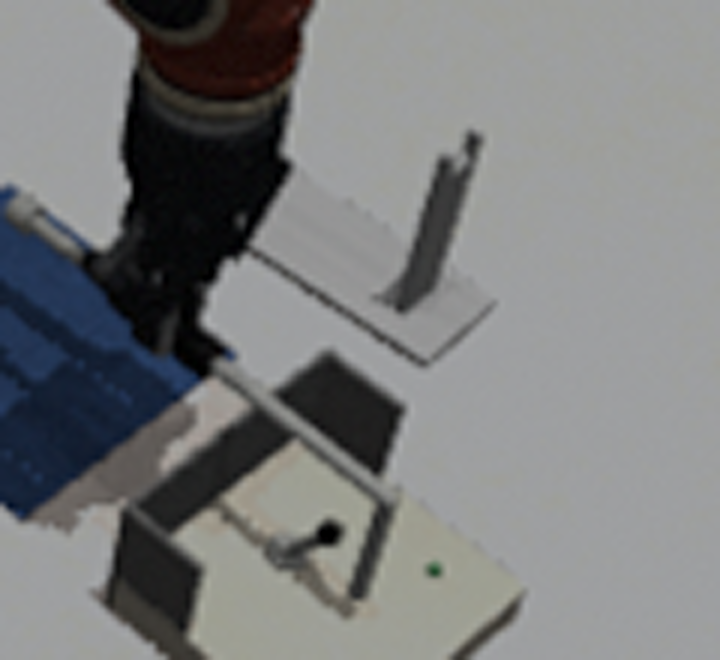

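```bash
python3 -m handwheel '{"offset":[[-0.1,-0.02,0],[-0.2,-0.04,0],[-0.3,-0.06,0],[-0.4,-0.08,0],[-0.5,-0.1,0],[-0.6,-0.12,0],[-0.7,-0.135,0],[-0.8,-0.155,0],[-0.9,-0.175,0],[-1,-0.195,0]],"roll":[0,0,0,0,0,0,0,0,0,0]}' 5 90
python3 - <<'E'
from h import *
snap('scene','s18.png'); o=ctrl.get_obs(); print(o['tool_pos'],o['contact_force'])
cv2.imwrite('pics/c27.png',cv2.resize(cv2.imread('pics/s18.png')[120:230,310:430],(720,660),interpolation=2))
E
```

```text
t: 62.65
tool_pos: [0.523, 0.2123, 0.0861]
tool_rot: [-1.999, -2.423, 0.001]
contact_force: [1.1, -0.7, -0.2]
opening: 0.0139
[0.52232975 0.21226548 0.08591406] [ 0.81800358  0.49133389 -1.05163595]
```

View pics/c27.png

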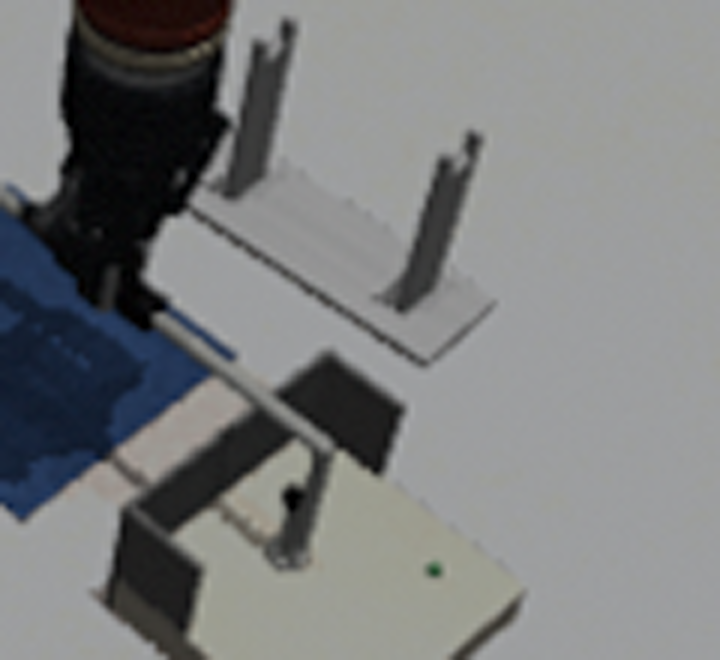

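```bash
python3 -m handwheel '{"offset":[[-0.08,-0.015,0],[-0.16,-0.03,0],[-0.24,-0.045,0],[-0.32,-0.06,0],[-0.36,-0.07,0],[-0.38,-0.075,0],[-0.4,-0.08,0],[-0.4,-0.08,0],[-0.4,-0.08,0],[-0.4,-0.08,0]],"roll":[0,0,0,0,0,0,0,0,0,0]}' 5 90
python3 -m handwheel '{"offset":[[-0.02,-0.004,0],[-0.04,-0.008,0],[-0.06,-0.012,0],[-0.08,-0.016,0],[-0.08,-0.016,0],[-0.08,-0.016,0],[-0.08,-0.016,0],[-0.08,-0.016,0],[-0.08,-0.016,0],[-0.08,-0.016,0]],"roll":[0,0,0,0,0,0,0,0,0,0]}' 5 90
python3 - <<'E'
from h import *
snap('scene','s19.png'); o=ctrl.get_obs(); print(o['tool_pos'],o['contact_force'])
cv2.imwrite('pics/c28.png',cv2.resize(cv2.imread('pics/s19.png')[120:230,310:430],(720,660),interpolation=2))
E
```

```text
t: 63.7
tool_pos: [0.5091, 0.2086, 0.0876]
tool_rot: [1.998, 2.42, 0.003]
contact_force: [3.8, -2.7, -0.1]
opening: 0.0141
t: 64.7
tool_pos: [0.506, 0.2074, 0.0875]
tool_rot: [1.998, 2.418, 0.001]
contact_force: [3.9, -4.5, -0.2]
opening: 0.0139
[0.50600112 0.20738803 0.0874627 ] [ 4.39120376 -3.66238498  1.07667291]
```

View pics/c28.png

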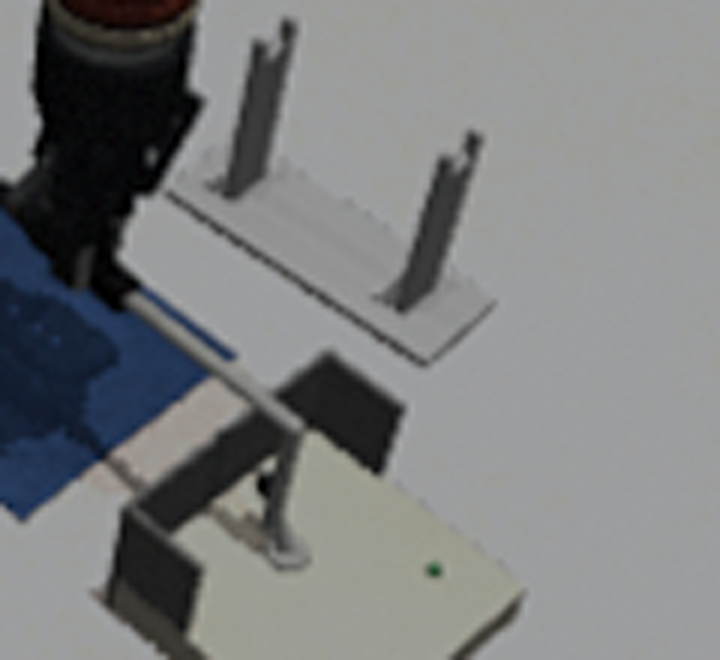

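Run:
```python
from h import *
d=load('s19')
for a in (.85,1.0):
    s=.045*np.sin(a-.5); z=.03+.045*np.cos(a-.5)
    print(a,proj(d,(.6642-.982*s,.2400-.19*s,z)).round(1))
a=0;s=.045*np.sin(a-.5); z=.03+.045*np.cos(a-.5); print(proj(d,(.6642-.982*s,.2400-.19*s,z)).round(1))
```

```text
0.85 [355.8 201.7]
1.0 [354.2 201.1]
[364.6 209.5]
```

```bash
python3 -m handwheel '{"offset":[[0.15,0.03,0],[0.3,0.06,0],[0.45,0.085,0],[0.6,0.115,0],[0.6,0.115,0.3],[0.6,0.115,0.7],[0.6,0.115,1.1],[0.6,0.115,1.6],[0.6,0.115,2.1],[0.6,0.115,2.5]],"roll":[0,0,0,0,0,0,0,0,0,0]}' 5 90
python3 - <<'E'
from h import *
snap('scene','s20.png'); o=ctrl.get_obs(); print(o['tool_pos'],o['tool_rot'],o['contact_force'])
cv2.imwrite('pics/c29.png',cv2.resize(cv2.imread('pics/s20.png')[120:230,310:430],(720,660),interpolation=2))
E
```

```text
t: 65.75
tool_pos: [0.529, 0.2135, 0.1897]
tool_rot: [1.997, 2.422, 0.004]
contact_force: [0.9, 0.1, -0.4]
opening: 0.0138
[0.53055368 0.21389534 0.1927258 ] [1.99580705 2.42013263 0.01028754] [0.57837901 0.77100596 1.03128314]
```

View pics/c29.png

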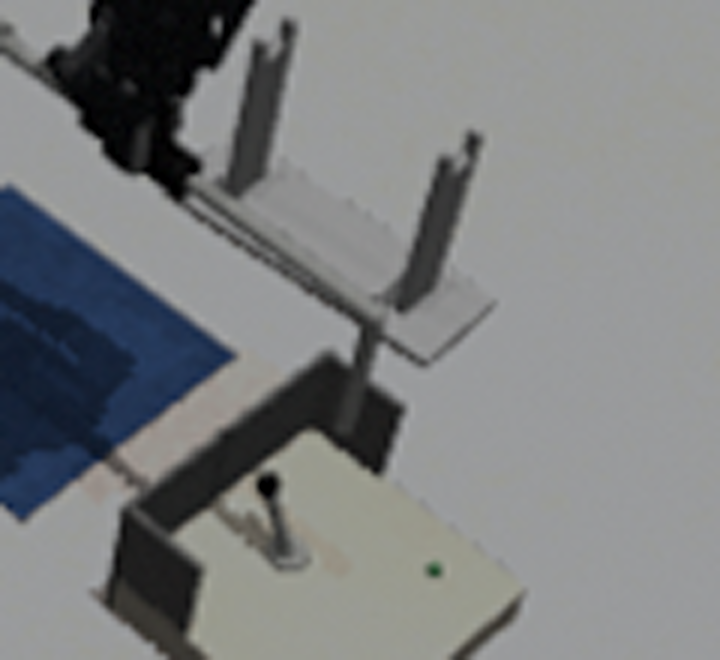

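```bash
python3 -m handwheel '{"offset":[[0,0.5,0],[-0.1,1.1,0],[-0.3,1.7,0],[-0.5,2.3,0],[-0.7,2.9,0],[-0.9,3.5,0],[-1.1,4.1,0],[-1.2,4.7,0],[-1.2,5.15,0],[-1.2,5.15,0]],"roll":[0,0.1,0.2,0.3,0.4,0.5,0.58,0.58,0.58,0.58]}' 5 90
python3 -m handwheel '{"offset":[[0,0,0],[0,0,0],[0,0,0],[0,0,0],[0,0,0],[0,0,0],[0,0,0],[0,0,0],[0,0,0],[0,0,0]],"roll":[0,0,0,0,0,0,0,0,0,0]}' 5 90
python3 - <<'E'
from h import *
snap('scene','s21.png'); o=ctrl.get_obs(); print(o['tool_pos'],o['tool_rot'],o['contact_force'])
snap('wrist','w29.png')
a=cv2.resize(cv2.imread('pics/s21.png')[80:230,310:450],(400,428));b=cv2.resize(cv2.imread('pics/w29.png'),(400,300))
cv2.imwrite('pics/c30.png',np.hstack([cv2.copyMakeBorder(b,0,128,0,0,0),a]))
E
```

```text
t: 66.8
tool_pos: [0.4801, 0.4209, 0.1863]
tool_rot: [-1.922, -2.485, -0.0]
contact_force: [-1.3, -1.1, -1.5]
opening: 0.0137
t: 67.8
tool_pos: [0.4804, 0.4192, 0.1863]
tool_rot: [1.924, 2.483, -0.0]
contact_force: [0.8, -0.7, -0.3]
opening: 0.0138
[0.48035897 0.41924282 0.18631847] [1.92439726e+00 2.48315633e+00 2.31100348e-05] [ 0.0034831   0.70308457 -1.11739723]
```

View pics/c30.png

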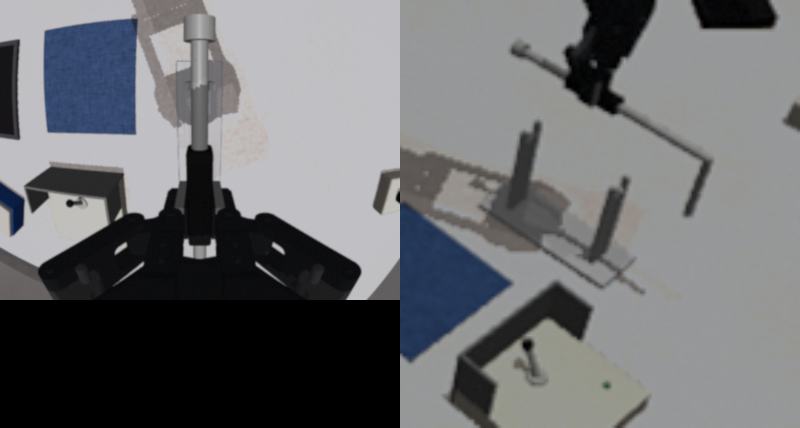

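```bash
python3 -m handwheel '{"offset":[[0.05,0.01,-0.3],[0.05,0.01,-0.6],[0.05,0.01,-0.9],[0.05,0.01,-1.2],[0.05,0.01,-1.5],[0.05,0.01,-1.8],[0.05,0.01,-2.1],[0.05,0.01,-2.3],[0.05,0.01,-2.45],[0.05,0.01,-2.55]],"roll":[0,0,0,0,0,0,0,0,0,0]}' 5 90
python3 -m handwheel '{"offset":[[0,0,-0.02],[0,0,-0.04],[0,0,-0.06],[0,0,-0.06],[0,0,-0.06],[0,0,-0.06],[0,0,-0.06],[0,0,-0.06],[0,0,-0.06],[0,0,-0.06]],"roll":[0,0,0,0,0,0,0,0,0,0]}' 5 90
```

```text
t: 68.9
tool_pos: [0.4823, 0.4196, 0.0838]
tool_rot: [-1.924, -2.483, 0.0]
contact_force: [-0.5, -0.1, -0.7]
opening: 0.0139
t: 69.9
tool_pos: [0.4826, 0.4197, 0.0822]
tool_rot: [1.924, 2.483, 0.001]
contact_force: [0.8, -0.3, 0.1]
opening: 0.0137
```

```bash
python3 -m handwheel '{"offset":[[0,0,0],[0,0,0],[0,0,0],[0,0,0],[0,0,0],[0,0,0],[0,0,0],[0,0,0],[0,0,0],[0,0,0]],"roll":[0,0,0,0,0,0,0,0,0,0]}' 22 40
python3 -m handwheel '{"offset":[[0,0,0],[0,0,0],[0,0,0],[0,0,0.1],[0,0,0.3],[0,0,0.7],[0,0,1.2],[0,0,1.8],[0,0,2.4],[0,0,3]],"roll":[0,0,0,0,0,0,0,0,0,0]}' 45 40
python3 -m handwheel '{"offset":[[-0.2,0.2,0.4],[-0.4,0.4,0.8],[-0.7,0.7,1],[-1,1,1],[-1.5,1.5,1],[-2,2,1],[-2.5,2.5,1],[-3,2.8,1],[-3.2,3,1],[-3.2,3,1]],"roll":[0,0,0,0,0,0,0,0,0,0]}' 45 40
python3 - <<'E'
from h import *
snap('scene','s22.png'); snap('top','t6.png'); o=ctrl.get_obs(); print(o['tool_pos'])
E
```

```text
t: 70.9
tool_pos: [0.4824, 0.4196, 0.0819]
tool_rot: [-1.924, -2.483, 0.0]
contact_force: [-0.4, 0.1, 0.2]
opening: 0.0217
t: 71.9
tool_pos: [0.4827, 0.4198, 0.2049]
tool_rot: [1.924, 2.483, 0.003]
contact_force: [0.2, 0.4, 0.1]
opening: 0.0452
t: 72.9
tool_pos: [0.3524, 0.5405, 0.2406]
tool_rot: [-1.921, -2.486, 0.003]
contact_force: [0.6, 0.1, -0.6]
opening: 0.0449
[0.35430595 0.53943019 0.2411933 ]
```

View pics/s22.png

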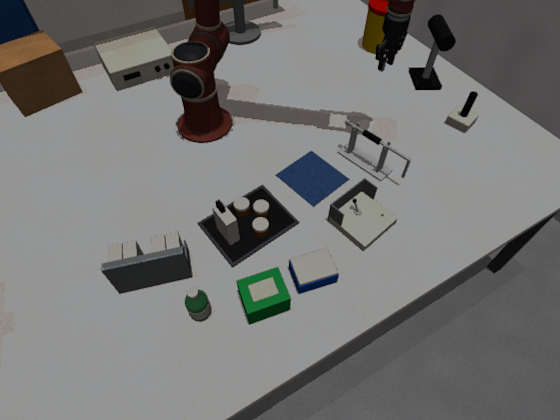

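View pics/t6.png

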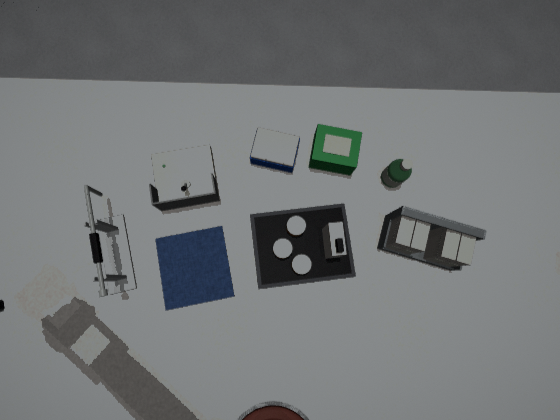

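Run:
```python
from h import *
t=load('t6'); yaw=.128
def loc(p): dx,dy=p[0]-.5065,p[1]+.071; return np.round([dx*np.cos(yaw)+dy*np.sin(yaw),-dx*np.sin(yaw)+dy*np.cos(yaw)],3)
for u,v in [(296.5,225.5),(283,248),(302,265)]: print(loc(pt(t,u,v,.046)))
print('carrier grip',loc(pt(t,339.5,245,.144)))
a=cv2.imread('pics/t6.png'); b=cv2.imread('pics/top0.png'); s=cv2.imread('pics/s22.png')[110:220,310:430]
f=lambda x:cv2.resize(x[170:310,70:150],(240,420),interpolation=2)
cv2.imwrite('pics/c31.png',np.hstack([f(b),f(a),cv2.copyMakeBorder(cv2.resize(s,(310,284)),0,136,0,0,0)]))
```

```text
[0.048 0.01 ]
[-0.006  0.052]
[-0.054  0.009]
carrier grip [-0.022 -0.075]
```

View pics/c31.png

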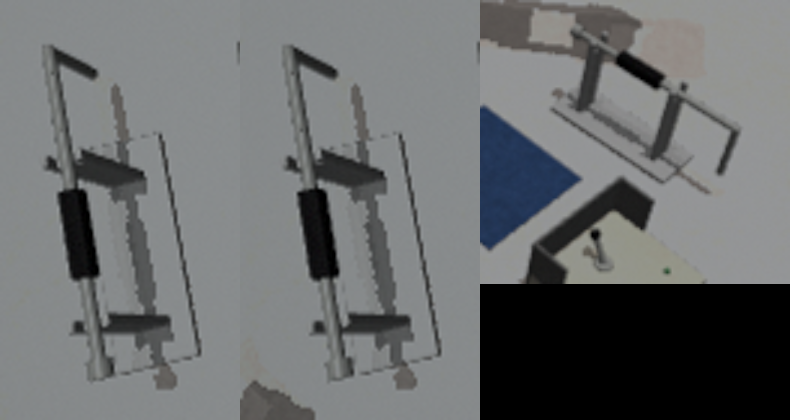

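```bash
python3 -c "
from station import ctrl;print(ctrl.finish_job())"
```

```text
the job is handed in; nothing more can be done
None
```

I finished the whole sequence and handed the job in at about 73 s; no verdict came back.

**What I did:**
1. I tipped the carrier forward about 0.45–0.5 rad over the lip, drew it out, and righted it on the plate with a loosened grip. I then moved the three jars from the mat onto the plate.
2. With the plate loaded, I hooked the rod behind the toggle and pulled it to its stop, then laid the rod back in its stand.

**Last checks, from the top and scene cameras:**

| Item | Reading |
|---|---|
| Carrier | Upright; its grip is 22 mm and 75 mm from the plate's centre along x and y |
| Jars | All three upright, within about 55 mm of the plate's centre on both axes |
| Toggle | After the pull, the ball's image position matched the 1.0 rad position; it still leans fully towards the guard |
| Rod | In both notches, bent end down; the pictures look the same as at the start |
| Other cases and bystanders | Look unmoved |
| Robot | Clear of everything |

**What disagreed or failed on the way:**
- **Fingertip height:** the real fingertips were about 33–45 mm above the reported TCP, so my first grasp of the carrier's grip closed on nothing. I corrected for this using the pictures and the contact force.
- **Righting the carrier:** my first attempt, dragging it while gripped firmly, only slid it along the plate. It worked once I loosened the grip.
- **Knocked jar:** one jar had shifted about 3 cm on the plate since I placed it, probably the announced knock. It is still upright and well within the limits, so I left it.

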